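# Knock out and store the loose pot bases

### The arm

A 6-joint arm with a two-finger parallel gripper is mounted at the origin on the work surface. World frame = base frame: x ahead of the robot, y to its left, z up, the work surface at z = 0. Lengths are in m, angles in rad, forces in N, time in s.
With the tool pointing down it reaches from about 0.3 to 0.85 m from the base axis. Payload 4.2 kg.
Tool frame: the origin (TCP) lies midway between the tips of the shut fingers; the grasp point (between the pads) lies 19 mm behind it; z points along the fingers, y is the line along which they close (so a half turn about z gives the same grasp; the last joint's range is limited). The gripper opens to 91 mm and grips with 3 to 60 N. Pads are 32 mm wide; open, the fingers measure 118 mm over their backs; the gripper's body (76 mm by 178 mm) begins 60 mm behind the grasp point.
Start: joints at [1.233, 0.32, 1.565, -0, 1.257, -0.02], TCP at [0.18, 0.546, 0.214] pointing down, gripper open.
Joint ranges: [-3.11, 3.11], [-0.84, 2.01], [0.21, 2.61], [-1.34, 4.49], [0.05, 2.63], [-2.56, 2.56]. Speed limits (rad/s): [2.57, 2.57, 3.14, 3.14, 3.14, 3.14].

### API

Orientations are given as [roll, pitch, yaw] about the fixed x, y, z axes, in that order (R = Rz(yaw) Ry(pitch) Rx(roll)).
In Python, from plant import ctrl gives the robot as it stands. The module is installed in compiled form; this text tells all that it offers.
- The arm moves only by the tool arm_command, never from a script. Its argument "moves" is a list that holds one entry, the list of rows, each a list of 7 numbers: the turn, a rotation vector about the tool's x, y, z in degrees, then the shift along the tool's x, y, z in cm, then the finger opening in cm, from 0 to 9.12. In form: [[[rx, ry, rz, x, y, z, claw], ...]]. A call has 1 to 10 rows; each row shifts and turns the commanded pose from where the row before left it, along the tool's axes as they then stand; what a row does not reach is not made up. A row lasts 1/12 s, in which the tool goes at most 41.7 mm and 7.16 degrees, less where a joint would pass 70% of its speed; a pose out of reach is approached as far as the arm can. A call is refused whole if a number of a shift passes 4.17 or a number of a turn 7.16, either way. A call with a gripper value outside its range is refused whole. The fingers move at their own pace and stop on an object; "grip_force" is the grip in N (left out, the last holds). Time passes only in rows, so rows that do not move let the fingers close. It gives the time, the measured TCP pose, the force, the opening and the grip force at its end, in the units of the state.
- ctrl.sense(): the state, without advancing time (a new reading comes with each control period).
- ctrl.get_image(name): name is "scene" or "top" or "wrist"; returns a dict with "color" (400x640x3 uint8, blue, green, red), "camera_matrix" (3x3 intrinsics, pixels), "xyz" and "orientation" of the camera in the world. Camera axes: x right, y down, z forward; pixel columns grow to the right and rows downward; lengths in m; the calibration is good to about 2 mm. The wrist camera is an equidistant fisheye: a pixel r from the principal point sees the ray r / f radians off the axis. A picture is of the moment at which its call begins. There is no depth.
- ctrl.job_done(): hands the job in; it is judged then, once.
Trained networks look in a picture, given as the dict that the camera call returned (one of the last four; its "shot" number tells which), for a name from the list of things; names that differ only in an ending like _2 or _b are one class to them, and where a whole thing is asked for, a point or a joint stands for the part that bears it (a point fixed in the world has none). Each returns a list of dicts, best first, with "conf" (0 to 1); they miss things now and then, are a little off and sometimes report something else, mostly with a low value. They report only what shows in the picture. A call takes as long as a camera call. They do not tell look-alikes from the thing itself.
- ctrl.masks_of(picture, target): "pixels" (400x640 bool, what is visible of it) and "box" ([left, top, right, bottom] in pixels, round what is visible of it).
The state is a dict: "clock": time; "qpos": joint angles; "qd": joint speeds; "effort": joint torques, N m; "ee_pos": TCP position; "orientation": TCP orientation; "wrist_force": force on the tool from outside, world axes, zero at the start; "wrist_torque": the same for the moment, N m; "opening": finger opening in m; "grasp_force": force on a finger pad.
Only numpy, scipy, OpenCV 4.12 (cv2) and the standard library are available. Lean on these libraries where they do the work, as an engineer would, in place of code of your own. Each camera call takes 0.05 s, during which the arm holds its last target. There are 200 camera calls.

### The job

Take the black loose-bottomed pot collars apart for winter: keeping it upright, lower each collar that still has its orange base over the post of the push-out stand so that the base is pushed up out of the top, lift the base off into the white tub, and stand all the emptied and already empty collars upright in the green tray. When every base is in the tub, put the lid on and press it down until it is fully home; leave everything else on the bench where it is.

Things in the scene. Friction and masses are not known exactly. Their poses are not given: they have to be found in the camera images.
- collar1: Black plastic pot collar: a short open tube, 60 mm outside and 54 mm inside diameter, 60 mm high, 50 g. At its foot an inward ledge, 4 mm high, leaves a 40 mm hole; a loose base, if there is one, rests on the ledge. Origin: centre of the underside; z up along the tube. All three collars are always there; it may be empty from the start.
- base1: Loose base that starts inside collar1: orange plastic disc, 50 mm diameter, 12 mm thick, 40 g, flat on both faces. Lying on the collar's ledge its underside is 4 mm above the collar's underside, too deep to take hold of from above. Origin: centre of the underside; z is the disc's axis. May be absent (None): then its collar is empty from the start.
- collar2: Black plastic pot collar: a short open tube, 60 mm outside and 54 mm inside diameter, 60 mm high, 50 g. At its foot an inward ledge, 4 mm high, leaves a 40 mm hole; a loose base, if there is one, rests on the ledge. Origin: centre of the underside; z up along the tube. All three collars are always there; it may be empty from the start.
- base2: Loose base that starts inside collar2: orange plastic disc, 50 mm diameter, 12 mm thick, 40 g, flat on both faces. Lying on the collar's ledge its underside is 4 mm above the collar's underside, too deep to take hold of from above. Origin: centre of the underside; z is the disc's axis. May be absent (None): then its collar is empty from the start.
- collar3: Black plastic pot collar: a short open tube, 60 mm outside and 54 mm inside diameter, 60 mm high, 50 g. At its foot an inward ledge, 4 mm high, leaves a 40 mm hole; a loose base, if there is one, rests on the ledge. Origin: centre of the underside; z up along the tube. All three collars are always there; it may be empty from the start.
- base3: Loose base that starts inside collar3: orange plastic disc, 50 mm diameter, 12 mm thick, 40 g, flat on both faces. Lying on the collar's ledge its underside is 4 mm above the collar's underside, too deep to take hold of from above. Origin: centre of the underside; z is the disc's axis. May be absent (None): then its collar is empty from the start.
- pusher: Fixed push-out stand: wooden plate 110 x 110 x 6 mm lying on the bench, with an upright round post of 30 mm diameter in the middle, rubber-topped, its top 86 mm above the bench. The post passes freely through the 40 mm hole of a collar; a collar lowered over it stands on the plate with its rim at 66 mm, and the base is left lying on the post with its underside at 86 mm. Origin: centre of the plate's underside.
- pusher_top (a point): Centre of the post's top face, 86 mm above the bench.
- tub: Fixed round white storage tub, open at the top: outside diameter 140 mm, height 70 mm, wall 4 mm, floor 5 mm thick. The yellow seal inside the mouth leaves 112 mm clear. Origin: centre of the underside.
- tub_floor (a point): Centre of the tub's inner floor, 5 mm above the bench.
- tub_rim (a point): Centre of the tub's mouth at rim height, 70 mm above the bench.
- seal (a joint): Travel of the yellow sealing ring in the tub's mouth, m: 0 = up (its top 2 mm below the rim), grows as it is pressed down, 0.007 at most. It is stiff (about 7 N to move) and stays where it is left. With the lid fully home it reads 0.006.
- lid: Loose round lid, 120 g: plug of 122 mm diameter, 8 mm deep (mouth of the tub: 132 mm), white flange of 140 mm diameter, 6 mm thick, upright knob of 24 mm diameter, 14 to 52 mm above the underside. Set on the tub it rests on the seal, flange 6 mm above the rim; pressed home, the flange lies on the rim, underside 62 mm above the bench. Origin: centre of the plug's underside; z up.
- lid_knob (a point): On the axis of the lid's knob, 12 mm below its top and 40 mm above the lid's underside.
- tray: Fixed shallow green seed tray, 130 mm (its x) by 300 mm (its y), 28 mm high, walls and floor 4 mm. Room for three collars standing in a row along its y. Origin: centre of the underside.
- clay_pot: Terracotta flower pot, 82 mm wide, 75 mm high. Bystander, not to be moved. Origin: centre of the underside.
- mug: White mug, 80 mm wide, 90 mm high. Bystander, not to be moved. Origin: centre of the underside.
- feed_bottle: White plant-feed bottle with green cap, 64 mm wide, 170 mm high. Bystander, not to be moved. Origin: centre of the underside.
- trowel: Hand trowel with a flat steel blade and wooden handle, lying flat, 240 mm long. Bystander, not to be moved. Origin: centre of the underside.
- seed_tin: Seed tin, 68 mm wide, 70 mm high. Bystander, not to be moved. Origin: centre of the underside.
- label_jar: Glass jar with yellow cap, 68 mm wide, 90 mm high. Bystander, not to be moved. Origin: centre of the underside.
There are look-alikes about, which are no part of the job. Leave any red look-alike of the collar2 alone. What is shaped like the lid but turquoise is not meant.

How it is judged:
On the way, in this order (a step that is already met when the one before it is completed fails the run):
1. a base has been pushed up out of its upright collar and lies on the post, the collar standing round the post below it (((z of base1 in the frame of collar1 above 0.06 m and horizontal distance between base1 and pusher_top below 0.024 m and angle between each of base1, collar1's own z axis and vertical below 0.2 rad and horizontal distance between collar1 and pusher_top below 0.02 m) or (z of base2 in the frame of collar2 above 0.06 m and horizontal distance between base2 and pusher_top below 0.024 m and angle between each of base2, collar2's own z axis and vertical below 0.2 rad and horizontal distance between collar2 and pusher_top below 0.02 m) or (z of base3 in the frame of collar3 above 0.06 m and horizontal distance between base3 and pusher_top below 0.024 m and angle between each of base3, collar3's own z axis and vertical below 0.2 rad and horizontal distance between collar3 and pusher_top below 0.02 m))), for 0.2 s.
2. every base is in the tub (horizontal distance between each of base1, base2, base3 and tub below 0.064 m and height (world z) of each of base1, base2, base3 below 0.062 m), for 0.2 s.
3. the lid is on the tub and pressed home (horizontal distance between lid and tub below 0.006 m and height (world z) of lid below 0.0645 m and angle between lid's own z axis and vertical below 0.04 rad and value of joint seal above 0.0045 m), for 0.2 s.
At the end, for the whole second after the job is handed in: Every base present lies at rest in the tub; every collar present stands upright (0.15 rad) and at rest on the tray floor; the lid is centred on the tub (6 mm), level, pressed home: underside at most 64.5 mm above the bench, seal pushed down at least 4.5 mm (all of step 2 and all of step 3 and linear speed of each of base1, collar1, base2, collar2, base3, collar3, lid below 0.02 m/s and x of collar1 in the frame of tray between -0.062 and 0.062 m and y of collar1 in the frame of tray between -0.147 and 0.147 m and height (world z) of each of collar1, collar2, collar3 below 0.012 m and angle between each of collar1, collar2, collar3's own z axis and vertical below 0.15 rad and x of collar2 in the frame of tray between -0.062 and 0.062 m and y of collar2 in the frame of tray between -0.147 and 0.147 m and x of collar3 in the frame of tray between -0.062 and 0.062 m and y of collar3 in the frame of tray between -0.147 and 0.147 m); the robot touches nothing.
It fails at once if a collar is tipped or turned over (more than about 50 degrees) instead of having its base pushed up (angle between any of collar1, collar2, collar3's own z axis and vertical above 0.9 rad).
It fails at once if something else on the bench is moved more than 40 mm (distance of any of clay_pot, mug, feed_bottle, trowel, seed_tin, label_jar from where it was at the start of the episode above 0.04 m).
Of base1, base2, base3 only 2 to 3 are there at a start; the rules pass over those that are not, and their reading is None.
At some moment in a run one of lid, collar1, collar2, collar3 may be knocked a few centimetres aside while the robot is not near it.
It also fails if it takes over 210 s, if anything falls off the work surface, if the arm or the gripper's body presses on something with over 40 N, if the wrist force passes 120 N, or if a joint passes its speed limit or range.

## Working session

There is one attempt and no reset: what is moved stays moved. The work goes in short steps, Python scripts to look and compute and a tool call to move; the robot and the scene stay as the last step left them, time stands still between calls to the robot, and variables do not carry over. Pictures are saved under pics/ and viewed, at most 18 in all, crops included, and the job is handed in when it is done.

Besides the shell and the picture viewer there is one more tool, called after "Request:" as a command line: name --argument value ..., lists and objects as JSON in quotes. arm_command: Moves the arm, as the interface text tells. Its arguments: {"type":"object","properties":{"moves":{"type":"array","items":{"type":"array","items":{"type":"array","items":{"type":"number"}}}},"grip_force":{"type":"number"}},"required":["moves"]}

```bash
mkdir -p pics
cat > h.py <<'E'
import numpy as np, cv2
from plant import ctrl
from scipy.spatial.transform import Rotation as R
def rot(o):
    o=np.array(o,float)
    if o.shape==(3,3): return o
    if o.size==4: return R.from_quat(o).as_matrix()
    return R.from_euler('xyz',o).as_matrix()
def shot(n,save=None):
    im=ctrl.get_image(n)
    if save: cv2.imwrite('pics/'+save,im['color'])
    return im
def ray(im,u,v,z):
    K=np.array(im['camera_matrix']);C=np.array(im['xyz']);d=np.array([(u-K[0,2])/K[0,0],(v-K[1,2])/K[1,1],1.])
    d=rot(im['orientation'])@d
    return C+d*(z-C[2])/d[2]
def px(im,P):
    K=np.array(im['camera_matrix']);p=rot(im['orientation']).T@(np.array(P)-np.array(im['xyz']))
    return K[:2,:2]@(p[:2]/p[2])+K[:2,2]
E
python3 - <<'E'
from h import *
s=ctrl.sense();print(s)
for n in('top','scene'):
    im=shot(n,n+'0.png');print(n,im['camera_matrix'],im['xyz'],im['orientation'])
    for t in ['collar1','base1','pusher','tub','lid','tray','clay_pot','mug','feed_bottle','trowel','seed_tin','label_jar']:
        for r in ctrl.masks_of(im,t):
            print(t,round(r['conf'],2),[int(x) for x in r['box']])
E
```

```text
{'clock': 0.0, 'qpos': array([ 1.23299382e+00,  3.20295806e-01,  1.56565816e+00, -1.12262146e-05,
        1.25740214e+00, -2.00142334e-02]), 'qd': array([-0.00048868,  0.0011571 , -0.00042093,  0.00165232, -0.00089297,
       -0.00066447]), 'effort': array([-9.93344256e-04, -4.12458479e+01, -2.31970131e+01,  7.25494232e-02,
        4.58169007e-02, -1.43206439e-04]), 'ee_pos': array([0.17951297, 0.54573412, 0.21312615]), 'orientation': array([-3.13982935e+00, -2.46204711e-05,  2.82380783e+00]), 'wrist_force': array([ 0.44163237, -0.09222241,  0.10381487]), 'wrist_torque': array([-0.01475962, -0.012951  , -0.04699049]), 'grasp_force': 0.0, 'opening': 0.09121750405289136}
top [[463.20810721   0.         321.30483792]
 [  0.         463.20810721 194.50049399]
 [  0.           0.           1.        ]] [0.51001414 0.04572679 1.27468178] [-3.08514108 -0.01819782 -1.55511995]
collar1 0.84 [241, 266, 266, 291]
collar1 0.83 [196, 234, 221, 261]
collar1 0.74 [287, 260, 309, 287]
collar1 0.61 [185, 185, 210, 209]
collar1 0.55 [245, 223, 275, 248]
collar1 0.37 [329, 150, 382, 200]
base1 0.69 [20
[... 788 characters left out ...]
703] [-2.15973994  0.01975771  2.35989862]
collar1 0.98 [387, 196, 409, 225]
collar1 0.93 [354, 185, 372, 210]
collar1 0.89 [382, 252, 405, 287]
collar1 0.87 [357, 213, 383, 243]
collar1 0.59 [399, 224, 427, 257]
pusher 0.82 [295, 177, 344, 213]
tub 0.79 [241, 191, 291, 233]
lid 0.97 [430, 259, 483, 302]
lid 0.68 [296, 240, 347, 278]
tray 0.66 [211, 145, 293, 193]
tray 0.28 [463, 221, 493, 262]
clay_pot 0.58 [208, 181, 232, 211]
mug 0.61 [337, 267, 384, 316]
mug 0.18 [181, 167, 203, 190]
feed_bottle 0.82 [193, 180, 222, 237]
trowel 0.75 [335, 266, 386, 320]
trowel 0.72 [245, 189, 293, 237]
trowel 0.71 [234, 246, 298, 306]
seed_tin 0.67 [180, 166, 205, 189]
label_jar 0.66 [466, 220, 494, 260]
```

View pics/top0.png

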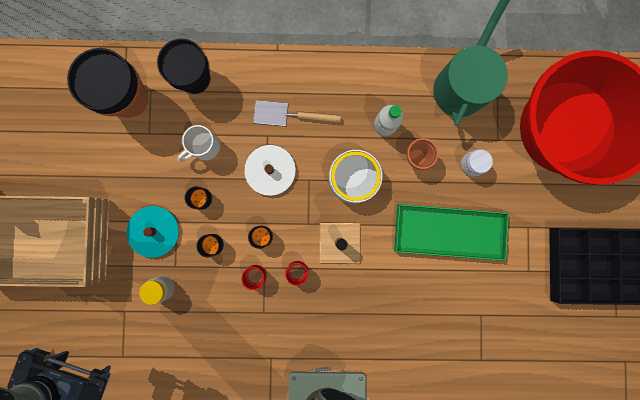

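Run:
```python
import cv2
a=cv2.imread('pics/top0.png')[130:310,120:400];cv2.imwrite('pics/crop1.png',cv2.resize(a,None,fx=2.8,fy=2.8,interpolation=cv2.INTER_CUBIC))
```

```text
(no output)
```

View pics/crop1.png

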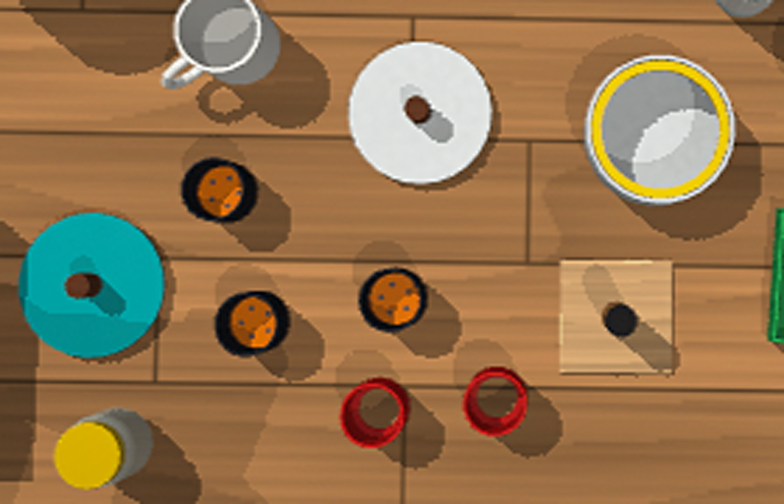

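The top view shows, left to right:
- three black collars holding orange bases at (198,197), (209,245) and (260,236)
- red look-alikes at (253,277) and (296,272)
- the turquoise decoy lid at (153,232) and the real white lid at (269,170)
- the post at (340,243), the tub at (356,176) and the tray at (452,232)

The choice is the black collars and the white lid. The crop confirms all three bases are present.

```bash
cat >> h.py <<'E'
from scipy.optimize import least_squares
A=np.linspace(0,2*np.pi,60)
def mask(im,what,c,w=32):
    hsv=cv2.cvtColor(im['color'],cv2.COLOR_BGR2HSV);H,S,V=[hsv[...,i].astype(int) for i in range(3)]
    m={'black':(V<60)&(S<120)|((H<16)&(S>220)&(V>120)),'orange':(H<16)&(S>215)&(V>110),'white':(S<45)&(V>150),'green':(H>50)&(H<75)&(S>120),'yellow':(H>22)&(H<35)&(S>150)}[what]
    k=np.zeros_like(m);u,v=map(int,c);k[max(0,v-w):v+w,max(0,u-w):u+w]=1
    return m&k
def cyl(xy,prof): return np.array([[xy[0]+r*np.cos(a),xy[1]+r*np.sin(a),z] for r,z in prof for a in A])
def fitbox(obs,prof,x0):
    def f(x):
        o=[]
        for im,b in obs:
            p=np.array([px(im,P) for P in cyl(x,prof)]);o+=list(np.r_[p.min(0)-b[:2],p.max(0)-b[2:]])
        return np.array(o)
    s=least_squares(f,x0,loss='soft_l1');return s.x,f(s.x).round(1)
PROF={'collar1':[(.03,0),(.03,.06)],'lid':[(.07,.008),(.07,.014),(.012,.052)],'tub':[(.07,0),(.07,.07)]}
E
python3 - <<'E'
from h import *
T=shot('top');S=shot('scene')
for t in PROF:
    rs=ctrl.masks_of(S,t)
    for r in ctrl.masks_of(T,t):
        b=np.array(r['box'],float);c=(b[:2]+b[2:])/2
        z={'collar1':.06,'lid':.014,'tub':.07}[t]
        x0=ray(T,*c,z)[:2]
        x,e=fitbox([(T,b)],PROF[t],x0)
        q=px(S,[*x,PROF[t][1][1]/2]); best=None
        for r2 in rs:
            b2=np.array(r2['box'],float)
            if np.hypot(*((b2[:2]+b2[2:])/2-q))<12: best=b2
        print(t,round(r['conf'],2),c,x.round(4),e,end=' ')
        if best is not None: print('| both',*fitbox([(T,b),(S,best)],PROF[t],x))
        else: print('no scene')
# pusher top: dark post end; tub yellow ring; tray green
m=mask(T,'yellow',(356,176)).astype(np.uint8);p=np.argwhere(m)[:,::-1];el=cv2.fitEllipse(cv2.convexHull(p.astype(np.int32)))
print('tub ring',el,ray(T,*el[0],.068))
for w in('pusher',):
    for r in ctrl.masks_of(T,w)+ctrl.masks_of(S,w): print(w,r['conf'],r['box'])
hsv=cv2.cvtColor(T['color'],cv2.COLOR_BGR2HSV)
k=T['color'][228:262,325:357].max(2)<50;p=np.argwhere(k)[:,::-1]+[325,228];print('post dark',p.min(0),p.max(0),p.mean(0),len(p),ray(T,*p.mean(0),.086))
m=mask(T,'green',(452,232),75).astype(np.uint8);m[:198]=0;m[265:]=0
p=np.argwhere(m)[:,::-1].astype(np.int32);r=cv2.minAreaRect(p);bp=cv2.boxPoints(r);print('tray',r,[ray(T,*q,.028)[:2].round(3) for q in bp])
E
```

```text
collar1 0.74 [298.   274.75] [0.3661 0.0821] [-0.4  1.7  0.4 -1.4] | both [0.36423849 0.08306613] [-0.8  2.4  0.1 -0.7 -0.3 -0.1 -0.5 -0.2]
collar1 0.71 [210.25 245.15] [0.4413 0.3168] [-1.   1.   1.1 -0.9] | both [0.43930438 0.31685929] [-1.   1.7  1.1 -0.1  0.   0.1 -0.6  2.1]
collar1 0.6 [260.9 236.1] [0.4678 0.184 ] [ 2.  -1.7 -2.8  1.4] | both [0.46665217 0.19234192] [-1.2 -1.3 -5.8  1.8 -0.8 -1.6 -1.6 -2. ]
collar1 0.59 [255.2  278.95] [0.354  0.1955] [ 0.4 -0.8 -0.4  0.7] | both [0.3539697  0.19632579] [ 0.1 -0.8 -0.7  0.7  0.5  0.6 -1.6 -4.1]
collar1 0.53 [200.25 199.25] [0.5619 0.347 ] [-1.1  0.6  1.3 -0.7] | both [0.56397503 0.35017032] [-2.4 -0.2  0.1 -1.4 -1.9 -2.4  2.4 -2.9]
collar1 0.21 [157.4 290.7] [0.3196 0.4543] [ 2.3 -0.1 -3.6  0.1] no scene
lid 0.92 [268.65 168.35] [0.6512 0.1686] [-2.  -1.6  2.1  1.5] no scene
lid 0.59 [153.05 231.9 ] [0.4733 0.4768] [ 0.7 -1.3 -0.7  1.3] | both [0.47293729 0.47730276] [ 0.5 -1.2 -0.9  1.4 -0.3  0.5  0.1 -0.5]
tub 0.94 [356.55 174.5 ] [ 0.6342 -0.0678] [ 0.4  1.1 -0.4 -1.2] | both [ 0.63013928 -0.06636808] [-0.2  2.6 -0.9  0.3 -2.5 -1.6 -0.9  3.5]
tub 0.35 [478.5  163.45] [ 0.6474 -0.3659] [-26.6  -3.6   3.1  19.8] no scene
tub ring ((355.24542236328125, 175.54995727539062), (48.79092025756836, 49.152793884277344), 163.06146240234375) [ 0.62974627 -0.06328287  0.068     ]
pusher 0.71 [188.5, 184.0, 211.7, 209.5]
pusher 0.69 [321.1, 224.8, 358.3, 266.7]
pusher 0.92 [297.1, 176.6, 341.4, 216.4]
post dark [336 239] [346 249] [341.11578947 244.13684211] 95 [ 0.45125878 -0.02750643  0.086     ]
tray ((451.3446044921875, 231.99440002441406), (112.55491638183594, 48.023258209228516), 4.455602645874023) [array([ 0.431, -0.172]), array([ 0.559, -0.181]), array([ 0.541, -0.486]), array([ 0.412, -0.475])]
```

```bash
cat >> h.py <<'E'
def blob(im,what,c,w=22):
    m=mask(im,what,c,w).astype(np.uint8);n,l,st,ce=cv2.connectedComponentsWithStats(m)
    if n<2: return None
    i=1+np.argmax(st[1:,4]);b=st[i];return np.array([b[0],b[1],b[0]+b[2]-1,b[1]+b[3]-1],float),(l==i)
def fitmask(ims,what,prof,x0,w=22):
    """least squares over IoU-like soft distance between hull of projected cylinder and colour blob"""
    M=[(im,blob(im,what,px(im,[*x0,prof[-1][1]/2]),w)[1]) for im in ims]
    def cost(x):
        c=0
        for im,m in M:
            h=cv2.convexHull(np.array([px(im,P) for P in cyl(x,prof)],np.float32))
            a=np.zeros(m.shape,np.uint8);cv2.fillConvexPoly(a,(h*16).astype(np.int32),1,shift=4)
            c+=1-(a&m).sum()/max(1,(a|m).sum())
        return c
    from itertools import product
    x0=np.array(x0);best=None
    for st in(.004,.001):
        g=[(cost(x0+[i*st,j*st]),i,j) for i,j in product(range(-4,5),repeat=2)]
        g.sort();x0=x0+np.mean([[i*st,j*st] for _,i,j in g[:3]],0)
    return x0.round(4),round(cost(x0)/len(ims),3)
E
python3 - <<'E'
from h import *
T=shot('top');S=shot('scene')
for c in[(.44,.317),(.467,.188),(.563,.348)]:
    for ims in([T],[S],[T,S]): print('collar',c,*fitmask(ims,'black',PROF['collar1'],c))
for ims in([T],): print('lid',*fitmask(ims,'white',PROF['lid'],(.651,.169),35))
for im,n in((T,'T'),(S,'S')):
    print(n,'post',px(im,[.4513,-.0275,.086]).round(1),'plate corners',[px(im,[.4513+a,-.0275+b,.006]).round(0).tolist() for a,b in((.055,.055),(.055,-.055),(-.055,-.055),(-.055,.055))])
    print('tub rim',px(im,[.63,-.064,.07]).round(1))
a=S['color'][170:280,230:350];b=S['color'][180:300,345:500]
cv2.imwrite('pics/s1.png',cv2.resize(S['color'][165:310,230:500],None,fx=2.9,fy=2.9,interpolation=cv2.INTER_CUBIC))
E
```

```text
collar (0.44, 0.317) [0.4417 0.318 ] 0.323
collar (0.44, 0.317) [0.437  0.3137] 0.173
collar (0.44, 0.317) [0.4403 0.317 ] 0.256
collar (0.467, 0.188) [0.465  0.1853] 0.404
collar (0.467, 0.188) [0.462  0.1803] 0.194
collar (0.467, 0.188) [0.465 0.186] 0.308
collar (0.563, 0.348) [0.566  0.3523] 0.321
collar (0.563, 0.348) [0.5637 0.35  ] 0.176
collar (0.563, 0.348) [0.566  0.3537] 0.252
lid [0.647  0.1663] 0.106
T post [341.1 244.1] plate corners [[320.0, 222.0], [360.0, 223.0], [359.0, 263.0], [319.0, 263.0]]
tub rim [355.6 175.4]
S post [318.8 179.9] plate corners [[319.0, 216.0], [295.0, 202.0], [319.0, 188.0], [344.0, 201.0]]
tub rim [267.1 203.2]
```

View pics/s1.png

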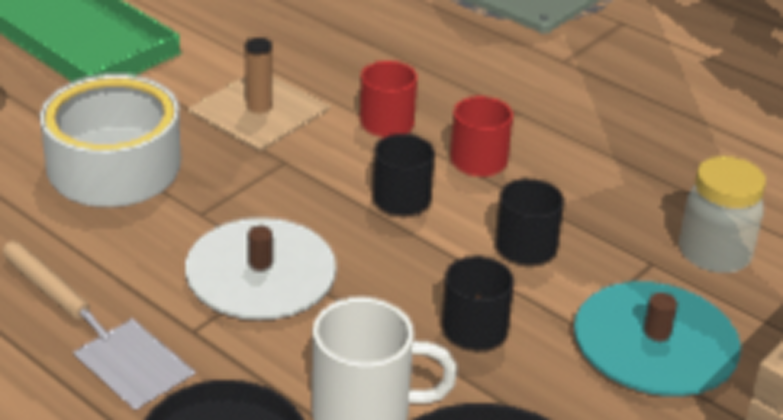

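The scene crop shows the post top at (319,180), which matches its projection. The black collars stand at crop (403,173), (529,222) and (477,303). Next I hover over the nearest collar.

Request:
arm_command --moves '[[[0,0,-6.07,0,0,0,9.1],[0,0,-6.07,0,0,0,9.1],[0,0,-6.07,0,0,0,9.1],[0,0,0,-2.4,-3,0,9.1],[0,0,0,-2.4,-3,0,9.1],[0,0,0,-2.4,-3,0,9.1],[0,0,0,-2.4,-3,0,9.1],[0,0,0,-2.4,-3,0,9.1],[0,0,0,-2.4,-3,0,9.1],[0,0,0,-2.4,-3,0,9.1]]]'

```text
clock: 2.73
ee_pos: [0.3485, 0.3347, 0.2142]
orientation: [3.141, 0.001, -3.141]
wrist_force: [0.3, -0.2, -0.9]
opening: 0.0913
grasp_force: 0.0
```

Request:
arm_command --moves '[[[0,0,0,-2.4,-3,0.9,9.1],[0,0,0,-2.4,-3,0.9,9.1],[0,0,0,-2.4,-3,0.9,9.1],[0,0,0,-2.4,-3,0.9,9.1],[0,0,0,-2.4,-3,0.9,9.1],[0,0,0,0,0,0,9.1],[0,0,0,0,0,0,9.1]]]'

```text
clock: 3.32
ee_pos: [0.4683, 0.1847, 0.1684]
orientation: [-3.141, -0.001, 3.137]
wrist_force: [-0.3, 0.1, -0.4]
opening: 0.0909
grasp_force: 0.0
```

Run:
```python
from h import *
s=ctrl.sense();print(s['clock'],s['ee_pos'],s['orientation'],s['qpos'])
W=shot('wrist','w1.png');print(W['camera_matrix'],W['xyz'],W['orientation'])
```

```text
3.3167 [0.46832417 0.18468664 0.1683877 ] [-3.14145041e+00 -1.25368937e-03  3.13746233e+00] [ 3.52583176e-01  2.43836438e-01  1.79480616e+00  3.40941393e-04
  1.10417452e+00 -1.21423649e+00]
[[309.70691629   0.         324.92095529]
 [  0.         309.70691629 199.81810735]
 [  0.           0.           1.        ]] [0.39614697 0.18446031 0.34002106] [2.88440678e+00 8.18889078e-05 1.56595804e+00]
```

View pics/w1.png

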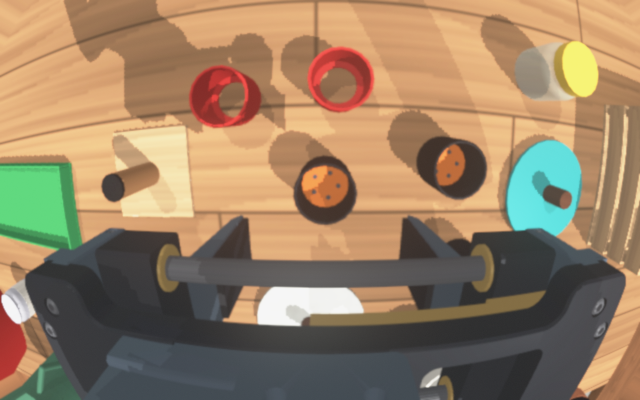

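The wrist view shows the collar with its base at (325,190), the next collar at (452,165) and the post top at (113,187).

```bash
cat >> h.py <<'E'
def px(im,P):
    K=np.array(im['camera_matrix']);p=rot(im['orientation']).T@(np.array(P)-np.array(im['xyz']))
    if im.get('w'):
        r=np.hypot(p[0],p[1]);return p[:2]/r*np.arctan2(r,p[2])*K[0,0]+K[:2,2]
    return K[:2,:2]@(p[:2]/p[2])+K[:2,2]
def ray(im,u,v,z):
    K=np.array(im['camera_matrix']);C=np.array(im['xyz']);d=np.array([(u-K[0,2])/K[0,0],(v-K[1,2])/K[1,1],1.])
    if im.get('w'):
        t=np.hypot(d[0],d[1]);d=np.r_[d[:2]/t*np.sin(t),np.cos(t)]
    d=rot(im['orientation'])@d
    return C+d*(z-C[2])/d[2]
def wshot(save=None):
    im=shot('wrist',save);im['w']=True;return im
def orange(im,c,z,w=45):
    b=blob(im,'orange',c,w)
    if b is None: return None
    p=np.argwhere(b[1])[:,::-1];return (p.mean(0)).round(1),ray(im,*p.mean(0),z)[:2].round(4),len(p)
E
python3 - <<'E'
from h import *
W=wshot()
V=W['color'].max(2);hsv=cv2.cvtColor(W['color'],cv2.COLOR_BGR2HSV)
print('post',ray(W,113,187,.086),px(W,[.4513,-.0275,.086]))
for x in[(.466,.186),(.440,.317)]:
    q=px(W,[*x,.06]);print(x,'rim px',q.round(1))
    b,m=blob(W,'black',q,42);print(b,m.sum())
    print(fitmask([W],'black',PROF['collar1'],x,42),orange(W,q,.016,40))
u=W['color'][190,285:365];print(u.tolist()[::4])
E
```

```text
post [ 0.44867811 -0.0265962   0.086     ] [112.70995419 189.56706228]
(0.466, 0.186) rim px [325.7 196.3]Traceback (most recent call last):
  File "<stdin>", line 7, in <module>
TypeError: cannot unpack non-iterable NoneType object
```

```bash
cat >> h.py <<'E'
def mask(im,what,c,w=32):
    hsv=cv2.cvtColor(im['color'],cv2.COLOR_BGR2HSV);H,S,V=[hsv[...,i].astype(int) for i in range(3)]
    wr=im.get('w');o=(H<16)&(S>(150 if wr else 215))&(V>(130 if wr else 110))
    m={'black':(V<(75 if wr else 60))&((S<130)|(V<45))|o,'orange':o,'white':(S<45)&(V>150)}[what]
    k=np.zeros_like(m);u,v=map(int,c);k[max(0,v-w):v+w,max(0,u-w):u+w]=1
    return m&k
E
python3 - <<'E'
from h import *
W=wshot()
hsv=cv2.cvtColor(W['color'],cv2.COLOR_BGR2HSV)
print(hsv[190,280:370:5].tolist())
print(hsv[150:230:5,325].tolist())
for x in[(.466,.186),(.440,.317)]:
    q=px(W,[*x,.06]);b=blob(W,'black',q,42);print(None if b is None else (b[0],b[1].sum()))
    if b is not None: print(fitmask([W],'black',PROF['collar1'],x,42),orange(W,q,.016,40))
E
```

```text
[[15, 115, 231], [15, 115, 231], [14, 119, 217], [8, 73, 77], [10, 166, 167], [12, 175, 224], [10, 160, 202], [11, 175, 220], [11, 176, 193], [11, 174, 193], [11, 176, 193], [11, 173, 190], [11, 175, 192], [11, 159, 143], [11, 89, 69], [13, 118, 204], [14, 119, 217], [14, 119, 217]]
[[13, 118, 162], [13, 115, 142], [10, 98, 70], [7, 74, 89], [12, 173, 233], [11, 169, 214], [11, 174, 194], [11, 176, 193], [11, 174, 193], [11, 156, 168], [11, 157, 169], [11, 176, 193], [9, 86, 68], [10, 86, 68], [11, 84, 67], [13, 106, 152]]
(array([296., 166., 351., 222.]), np.int64(2276))
(array([0.4627, 0.187 ]), np.float64(0.36)) (array([322.6, 186.4]), array([0.4659, 0.1836]), 1430)
(array([435., 145., 482., 197.]), np.int64(1916))
(array([0.4453, 0.331 ]), np.float64(0.459)) (array([448.1, 166.5]), array([0.4425, 0.3237]), 823)
```

```bash
sed -i 's/V<(75 if wr else 60))&((S<130)|(V<45))/V<(112 if wr else 60))\&(S<(112 if wr else 130))/' h.py
python3 - <<'E'
from h import *
W=wshot()
for x in[(.466,.186),(.440,.317)]:
    q=px(W,[*x,.06]);b=blob(W,'black',q,42);print(b[0],b[1].sum())
    print(fitmask([W],'black',PROF['collar1'],x,42))
    p=np.argwhere(b[1])[:,::-1].astype(np.int32);e=cv2.fitEllipse(cv2.convexHull(p));print(e,ray(W,*e[0],.06))
E
```

```text
[292. 156. 352. 224.] 3014
(array([0.464 , 0.1837]), np.float64(0.154))
((322.0976257324219, 190.7100067138672), (60.75328063964844, 68.24473571777344), 1.3905330896377563) [0.46037054 0.18388614 0.06      ]
[416. 138. 483. 199.] 3110
(array([0.4403, 0.3177]), np.float64(0.125))
((449.2038269042969, 167.08023071289062), (58.597511291503906, 72.04833984375), 118.01095581054688) [0.43639386 0.30672285 0.06      ]
```

Request:
arm_command --moves '[[[0,0,0,0.43,0,2.0,9.1],[0,0,0,0,0,3.1,9.1],[0,0,0,0,0,3.1,9.1],[0,0,0,0,0,3.1,9.1],[0,0,0,0,0,3.0,9.1],[0,0,0,0,0,0,9.1],[0,0,0,0,0,0,5.0],[0,0,0,0,0,0,5.0],[0,0,0,0,0,0,5.0],[0,0,0,0,0,0,5.0]]]' --grip_force 20

```text
clock: 4.35
ee_pos: [0.4647, 0.187, 0.0279]
orientation: [3.14, 0.004, -3.141]
wrist_force: [-0.3, -0.3, -0.3]
opening: 0.0671
grasp_force: 0.0
```

Request:
arm_command --moves '[[[0,0,0,0,0,0,5.0],[0,0,0,0,0,0,5.0]]]'

```text
clock: 4.52
ee_pos: [0.4642, 0.1865, 0.0273]
orientation: [3.141, 0.002, -3.141]
wrist_force: [-0.8, 0.7, 6.2]
opening: 0.0586
grasp_force: 20.0
```

Run:
```python
from h import *
s=ctrl.sense();print(s['clock'],s['ee_pos'],s['orientation'],s['opening'],s['grasp_force'],s['wrist_force'])
```

```text
4.5167 [0.46417866 0.18649652 0.0272751 ] [ 3.14071748e+00  2.35537743e-03 -3.14144089e+00] 0.05864817384678895 20.001559713855386 [-0.77501794  0.67526531  6.18856545]
```

Request:
arm_command --moves '[[[0,0,0,0,0,-2.9,5.0],[0,0,0,0,0,-2.9,5.0],[0,0,0,0,0,-2.9,5.0],[0,0,0,0,0,-2.9,5.0],[0,0,0,0.2,-3.0,0,5.0],[0,0,0,0.2,-3.0,0,5.0],[0,0,0,0.2,-3.0,0,5.0],[0,0,0,0.2,-3.0,0,5.0],[0,0,0,0.2,-3.0,0,5.0],[0,0,0,0.2,-3.0,0,5.0]]]'

```text
clock: 5.35
ee_pos: [0.4509, 0.0049, 0.1422]
orientation: [3.141, 0.0, -3.141]
wrist_force: [0.7, -1.1, -1.4]
opening: 0.0587
grasp_force: 20.0
```

Request:
arm_command --moves '[[[0,0,0,0.05,-3.3,0,5.0],[0,0,0,0,0,0,5.0],[0,0,0,0,0,0,5.0]]]'

```text
clock: 5.6
ee_pos: [0.4507, -0.028, 0.1421]
orientation: [3.141, 0.0, 3.138]
wrist_force: [-0.5, 0.1, -0.7]
opening: 0.0586
grasp_force: 20.0
```

Run:
```python
from h import *
s=ctrl.sense();print(s['clock'],s['ee_pos'],s['orientation'],s['opening'],s['grasp_force'],s['wrist_force'])
W=wshot('w2.png');z=s['ee_pos'][2]-.025
S=shot('scene')
for x in(s['ee_pos'][:2],):
    q=px(W,[*x,z+.06]);print(q,[px(W,[.4513,-.0275,h]).round(0).tolist() for h in(.006,.086)])
    pr=[(.03,z),(.03,z+.06)]
    print(fitmask([S],'black',pr,x,30))
    print(px(S,[*x,z]),px(S,[*x,z+.06]))
a=W['color'][90:260,200:450];b=S['color'][120:240,260:400]
cv2.imwrite('pics/c2.png',np.hstack([cv2.resize(a,(500,340)),cv2.resize(b,(297,340))[:, :]]))
```

```text
5.6 [ 0.45068123 -0.02799364  0.14209721] [3.14119229e+00 2.39014068e-04 3.13778653e+00] 0.05857211303608714 19.999636185821146 [-0.5376043   0.07918267 -0.73977954]
[326.17223891 270.71553189] [[326.0, 192.0], [326.0, 216.0]]
(array([ 0.4517, -0.0307]), np.float64(0.302))
[318.70912851 171.01543643] [318.47090467 153.53794237]
```

View pics/c2.png

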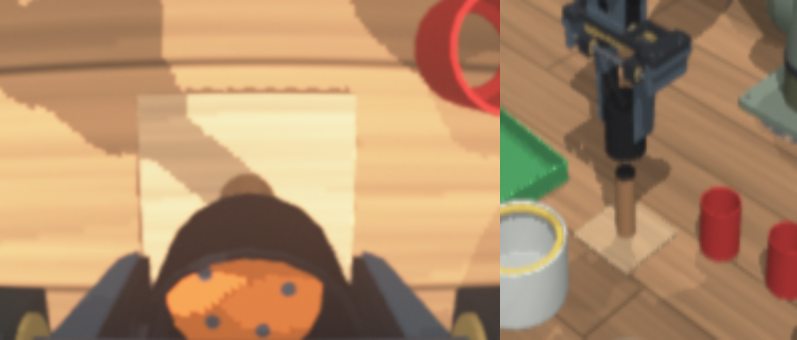

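Collar, post and jaws line up in both views (scene crop x≈625, wrist crop x≈245), so I lower it.

Request:
arm_command --moves '[[[0,0,0,0,0,1.5,5.0],[0,0,0,0,0,1.5,5.0],[0,0,0,0,0,1.0,5.0],[0,0,0,0,0,1.0,5.0],[0,0,0,0,0,0,5.0]]]'

```text
clock: 6.12
ee_pos: [0.4495, -0.0253, 0.0904]
orientation: [3.141, -0.004, -3.139]
wrist_force: [0.2, -0.3, 0.0]
opening: 0.0585
grasp_force: 20.0
```

Request:
arm_command --moves '[[[0,0,0,0,0,1.0,5.0],[0,0,0,0,0,1.0,5.0],[0,0,0,0,0,1.0,5.0],[0,0,0,0,0,1.0,5.0],[0,0,0,0,0,1.0,5.0],[0,0,0,0,0,0.6,5.0],[0,0,0,0,0,0,5.0],[0,0,0,0,0,0,5.0]]]'

```text
clock: 6.78
ee_pos: [0.4512, -0.0263, 0.0362]
orientation: [3.141, 0.0, -3.141]
wrist_force: [0.6, -0.2, 0.3]
opening: 0.0583
grasp_force: 20.0
```

```bash
cat > look.py <<'E'
from h import *
import sys
n=sys.argv[1]
s=ctrl.sense();print(s['clock'],s['ee_pos'],s['orientation'],s['opening'],s['grasp_force'],s['wrist_force'])
W=wshot();S=shot('scene')
a=W['color'][90:260,200:450];b=S['color'][120:240,260:400]
cv2.imwrite('pics/'+n,np.hstack([cv2.resize(a,(500,340)),cv2.resize(b,(297,340))]))
q=px(W,[.4513,-.0275,.098]);print('post top px',q.round(1),'orange',orange(W,q,.098,50))
E
python3 look.py c3.png
```

```text
6.7833 [ 0.45116858 -0.02626557  0.03619894] [ 3.14146889e+00  2.04025302e-04 -3.14068828e+00] 0.05828271767245851 19.99978152103722 [ 0.56468677 -0.23327859  0.28118274]
post top px [323.4 300.6] orange (array([321. , 300.4]), array([ 0.4512, -0.0285]), 2314)
```

View pics/c3.png

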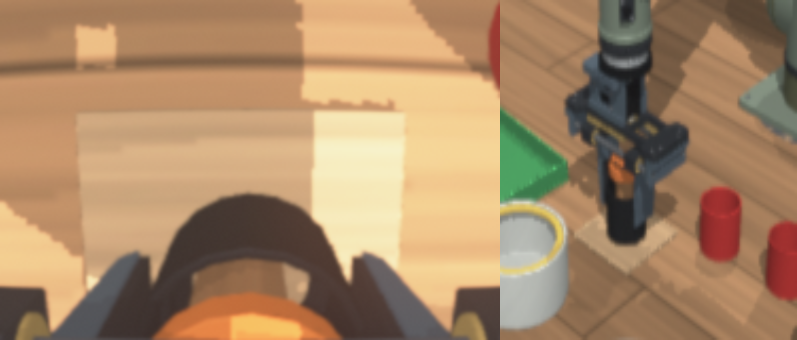

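The base lies on the post at wrist crop (247,320) and the collar surrounds it below. Release the collar, rise and take the base.

Request:
arm_command --moves '[[[0,0,0,0,0,0,8.5],[0,0,0,0,0,0,8.5],[0,0,0,0,0,0,8.5],[0,0,0,0,0,-1.9,8.5],[0,0,0,0,0,-1.9,8.5],[0,0,0,0,0,0,8.5],[0,0,0,0,0,0,4.0],[0,0,0,0,0,0,4.0],[0,0,0,0,0,0,4.0],[0,0,0,0,0,0,4.0]]]' --grip_force 15

```text
clock: 7.72
ee_pos: [0.4502, -0.0267, 0.0731]
orientation: [3.141, -0.002, 3.142]
wrist_force: [0.3, 0.8, 0.5]
opening: 0.0612
grasp_force: 0.0
```

Request:
arm_command --moves '[[[0,0,0,0,0,0,4.0],[0,0,0,0,0,0,4.0],[0,0,0,0,0,-3,4.0],[0,0,0,0,0,-3,4.0],[0,0,0,0,0,0,4.0]]]'

```text
clock: 8.13
ee_pos: [0.4544, -0.0271, 0.1383]
orientation: [-3.141, 0.01, -3.142]
wrist_force: [1.3, -0.6, 0.6]
opening: 0.0493
grasp_force: 15.0
```

Run:
```python
from h import *
s=ctrl.sense();print(s['clock'],s['ee_pos'],s['orientation'],s['opening'],s['grasp_force'],s['wrist_force'])
T=shot('top')
print(ctrl.masks_of(T,'lid')[0]['box'])
for c in[(.44,.317),(.563,.348)]: print('collar',c,*fitmask([T],'black',PROF['collar1'],c))
print('lid',*fitmask([T],'white',PROF['lid'],(.651,.169),35))
```

```text
8.1333 [ 0.45437741 -0.02706048  0.1383162 ] [-3.14084277  0.00958882 -3.14154544] 0.049295836139411374 14.999974071979523 [ 1.29480747 -0.61018703  0.61707055]
[244.6, 145.9, 295.3, 194.2]
collar (0.44, 0.317) [0.4417 0.318 ] 0.288
collar (0.563, 0.348) [0.566  0.3523] 0.288
lid [0.647  0.1663] 0.135
```

Request:
arm_command --moves '[[[0,0,0,-3.58,-0.73,0,4.0],[0,0,0,-3.58,-0.73,0,4.0],[0,0,0,-3.58,-0.73,0,4.0],[0,0,0,-3.58,-0.73,0,4.0],[0,0,0,-3.58,-0.73,0,4.0],[0,0,0,0,0,0,4.0],[0,0,0,0,0,2.5,4.0],[0,0,0,0,0,2.5,4.0],[0,0,0,0,0,2.5,4.0],[0,0,0,0,0,2.5,4.0]]]'

```text
clock: 9.07
ee_pos: [0.6281, -0.063, 0.031]
orientation: [3.141, -0.003, 3.142]
wrist_force: [0.1, -0.4, -1.0]
opening: 0.0495
grasp_force: 15.0
```

Request:
arm_command --moves '[[[0,0,0,0,0,1.0,4.0],[0,0,0,0,0,0,4.0],[0,0,0,0,0,0,6.2],[0,0,0,0,0,0,6.2],[0,0,0,0,0,-3.7,6.2],[0,0,0,0,0,-3.7,6.2],[0,0,0,0,0,-3.6,6.2],[0,0,0,3.58,0.73,0,9.1],[0,0,0,3.58,0.73,0,9.1],[0,0,0,3.58,0.73,0,9.1]]]'

```text
clock: 9.9
ee_pos: [0.5226, -0.0413, 0.1365]
orientation: [-3.141, 0.006, 3.141]
wrist_force: [-0.9, -0.0, 0.0]
opening: 0.0786
grasp_force: 0.0
```

Request:
arm_command --moves '[[[0,0,0,3.58,0.73,0,9.1],[0,0,0,3.58,0.73,0,9.1],[0,0,0,0,0,0,9.1],[0,0,0,0,0,0,9.1]]]'

```text
clock: 10.23
ee_pos: [0.4501, -0.0265, 0.1358]
orientation: [-3.141, 0.004, -3.141]
wrist_force: [1.4, 0.6, 0.2]
opening: 0.0909
grasp_force: 0.0
```

```bash
python3 look.py c4.png
python3 - <<'E'
from h import *
T=shot('top','t4.png');b=blob(T,'orange',(356,176),25);print(b[0],b[1].sum())
E
```

```text
10.2333 [ 0.45005497 -0.02653197  0.13583466] [-3.14134378  0.00367194 -3.14113732] 0.09092485727997902 0.0 [1.35455737 0.55430146 0.15343427]
post top px [324.4 224.3] orange None
[345. 168. 361. 184.] 62
```

View pics/c4.png

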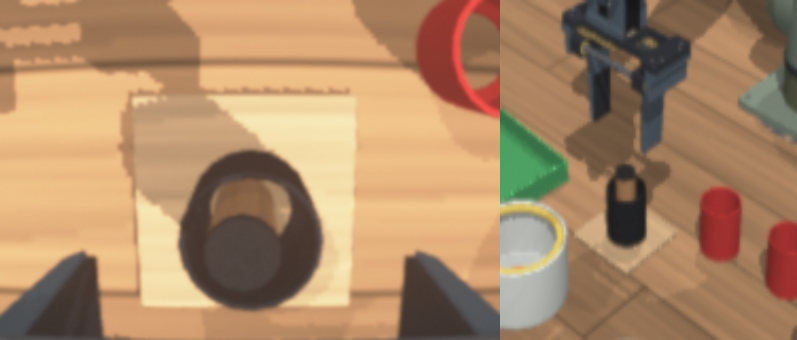

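The emptied collar stands centred round the post at crop (250,230), and the base is in the tub at top (353,176). Fetch the collar and carry it to the tray's far end.

Request:
arm_command --moves '[[[0,0,0,0,0,3.4,9.1],[0,0,0,0,0,3.4,9.1],[0,0,0,0,0,3.3,9.1],[0,0,0,0,0,0,5],[0,0,0,0,0,0,5],[0,0,0,0,0,0,5],[0,0,0,0,0,0,5],[0,0,0,0,0,0,5],[0,0,0,0,0,-3.7,5],[0,0,0,0,0,-3.7,5]]]' --grip_force 20

```text
clock: 11.22
ee_pos: [0.4497, -0.0267, 0.1076]
orientation: [3.141, -0.003, -3.142]
wrist_force: [1.9, -0.7, 0.2]
opening: 0.0586
grasp_force: 20.0
```

Request:
arm_command --moves '[[[0,0,0,0,0,-3.6,5],[0,0,0,0,0,0,5]]]'

```text
clock: 11.38
ee_pos: [0.4559, -0.0272, 0.1507]
orientation: [-3.14, 0.017, -3.141]
wrist_force: [1.2, -0.4, 0.1]
opening: 0.0581
grasp_force: 20.0
```

Request:
arm_command --moves '[[[0,0,0,-0.31,-3.9,0,5],[0,0,0,-0.31,-3.9,0,5],[0,0,0,-0.31,-3.9,0,5],[0,0,0,-0.31,-3.9,0,5],[0,0,0,-0.31,-3.9,0,5],[0,0,0,-0.31,-3.9,0,5],[0,0,0,-0.31,-3.9,0,5],[0,0,0,-0.31,-3.9,0,5],[0,0,0,-0.31,-3.9,0,5],[0,0,0,-0.31,-3.9,0,5]]]'

```text
clock: 12.22
ee_pos: [0.4818, -0.4188, 0.1438]
orientation: [-3.141, 0.001, 3.141]
wrist_force: [0.4, -1.0, -1.4]
opening: 0.0582
grasp_force: 20.0
```

```bash
python3 look.py c5.png
```

```text
12.2167 [ 0.48177761 -0.4188221   0.14384155] [-3.14071307e+00  1.33488270e-03  3.14127151e+00] 0.05817646719516788 20.00072296941653 [ 0.35623138 -0.99744432 -1.36508392]
post top px [652.6 186.9] orange (array([638.7, 137.2]), array([ 0.3971, -0.0798]), 6)
```

Request:
arm_command --moves '[[[0,0,0,0,0,0,5],[0,0,0,0,0,3.5,5],[0,0,0,0,0,3.5,5],[0,0,0,0,0,3.1,5],[0,0,0,0,0,1.0,5],[0,0,0,0,0,0,5],[0,0,0,0,0,0,7],[0,0,0,0,0,0,7],[0,0,0,0,0,-3.5,7],[0,0,0,0,0,-3.5,7]]]'

```text
clock: 13.15
ee_pos: [0.4808, -0.4151, 0.1014]
orientation: [3.138, -0.004, -3.141]
wrist_force: [1.2, -0.3, -0.9]
opening: 0.0698
grasp_force: 0.0
```

Request:
arm_command --moves '[[[0,0,0,0,0,-3.8,7],[0,0,0,0.2,3.9,0,9.1],[0,0,0,0.2,3.9,0,9.1],[0,0,0,0.2,3.9,0,9.1],[0,0,0,0.2,3.9,0,9.1],[0,0,0,0.2,3.9,0,9.1],[0,0,0,0.2,3.9,0,9.1],[0,0,0,0.2,3.9,0,9.1],[0,0,0,0.2,3.9,0,9.1],[0,0,0,0.2,3.9,0,9.1]]]'

```text
clock: 13.98
ee_pos: [0.4634, -0.0637, 0.141]
orientation: [-3.142, 0.002, 3.142]
wrist_force: [0.6, -0.6, 0.4]
opening: 0.0912
grasp_force: 0.0
```

Request:
arm_command --moves '[[[0,0,0,0.2,3.9,0,9.1],[0,0,0,0.2,3.9,0,9.1],[0,0,0,0.2,3.9,0,9.1],[0,0,0,0.2,3.9,0,9.1],[0,0,0,0.2,3.9,0,9.1],[0,0,0,0.2,3.9,0,9.1],[0,0,0,0.2,3.9,0,9.1],[0,0,0,0.2,3.9,0,9.1],[0,0,0,0,0,-1.5,9.1],[0,0,0,0,0,0,9.1]]]'

```text
clock: 14.82
ee_pos: [0.4484, 0.2491, 0.1575]
orientation: [3.139, 0.005, -3.137]
wrist_force: [0.3, 0.2, -0.1]
opening: 0.0911
grasp_force: 0.0
```

Run:
```python
from h import *
s=ctrl.sense();print(s['clock'],s['ee_pos'],s['orientation'],s['opening'],s['wrist_force'])
W=wshot();T=shot('top','t5.png')
for x in[(.440,.317),(.566,.351)]:
    q=px(W,[*x,.06]);print(q.round(0))
    try: print('W',fitmask([W],'black',PROF['collar1'],x,48),orange(W,q,.016,45))
    except Exception as e: print(e)
cv2.imwrite('pics/c5.png',np.vstack([cv2.resize(T['color'][100:300,120:520],(800,400)),cv2.resize(W['color'][100:250,120:520],(533,200)).copy() if 0 else np.pad(cv2.resize(W['color'][100:250,120:520],(533,200)),((0,0),(0,267),(0,0)))]))
```

```text
14.8167 [0.44843785 0.24910261 0.15745161] [ 3.13908767  0.00452203 -3.13724103] 0.09107083081999334 [ 0.28712996  0.18051787 -0.13868355]
[400. 192.]
W (array([0.441 , 0.3173]), np.float64(0.183)) (array([392.6, 184.7]), array([0.4428, 0.3199]), 1230)
[420. 306.]
W (array([0.546, 0.363]), np.float64(0.378)) (array([406.9, 298.2]), array([0.5836, 0.3494]), 93)
```

View pics/c5.png

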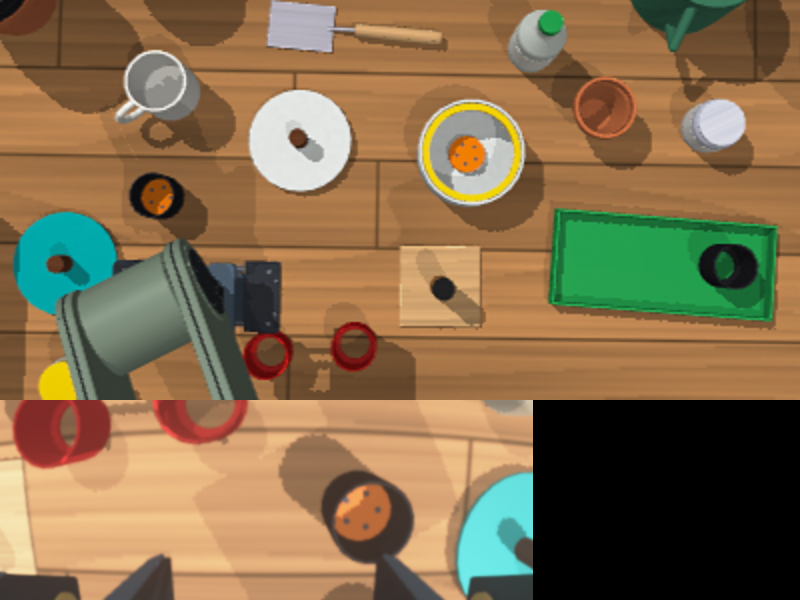

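The top crop shows the collar upright in the tray at (728,266) and the base in the tub at (467,155). Next collar: grip and carry it to the post.

Request:
arm_command --moves '[[[0,0,0,0.37,3.42,0,9.1],[0,0,0,0.37,3.42,0,9.1],[0,0,0,0,0,3.3,9.1],[0,0,0,0,0,3.3,9.1],[0,0,0,0,0,3.3,9.1],[0,0,0,0,0,3.1,9.1],[0,0,0,0,0,0,9.1],[0,0,0,0,0,0,5.0],[0,0,0,0,0,0,5.0],[0,0,0,0,0,0,5.0]]]'

```text
clock: 15.75
ee_pos: [0.4421, 0.3151, 0.0271]
orientation: [3.139, 0.004, 3.141]
wrist_force: [0.4, 0.9, 0.0]
opening: 0.0739
grasp_force: 0.0
```

Request:
arm_command --moves '[[[0,0,0,0,0,0,5.0],[0,0,0,0,0,0,5.0],[0,0,0,0,0,0,5.0]]]'

```text
clock: 16.0
ee_pos: [0.4415, 0.3153, 0.0266]
orientation: [3.14, 0.003, -3.141]
wrist_force: [0.5, -0.4, 5.6]
opening: 0.0602
grasp_force: 20.0
```

Request:
arm_command --moves '[[[0,0,0,0,0,-3.8,5],[0,0,0,0,0,-3.9,5],[0,0,0,0,0,-3.9,5],[0,0,0,-0.12,-3.83,0,5],[0,0,0,-0.12,-3.83,0,5],[0,0,0,-0.12,-3.83,0,5],[0,0,0,-0.12,-3.83,0,5],[0,0,0,-0.12,-3.83,0,5],[0,0,0,-0.12,-3.83,0,5],[0,0,0,-0.12,-3.83,0,5]]]'

```text
clock: 16.83
ee_pos: [0.4483, 0.0448, 0.1412]
orientation: [-3.142, 0.0, -3.141]
wrist_force: [0.8, -0.0, -0.8]
opening: 0.0603
grasp_force: 20.0
```

Request:
arm_command --moves '[[[0,0,0,-0.12,-3.83,0,5],[0,0,0,-0.12,-3.83,0,5],[0,0,0,0,0,0,5],[0,0,0,0,0,0,5]]]'

```text
clock: 17.17
ee_pos: [0.451, -0.0317, 0.1411]
orientation: [3.141, 0.0, 3.137]
wrist_force: [-0.9, 0.4, -1.0]
opening: 0.0598
grasp_force: 20.0
```

```bash
python3 look.py c6.png
```

```text
17.1667 [ 0.45102621 -0.03165442  0.14105781] [3.14130958e+00 2.07833543e-06 3.13719327e+00] 0.05979456164931114 19.998883777298033 [-0.87827213  0.44391696 -1.04376149]
post top px [331.4 220.9] orange (array([323.1, 238.6]), array([ 0.4652, -0.0337]), 2622)
```

View pics/c6.png

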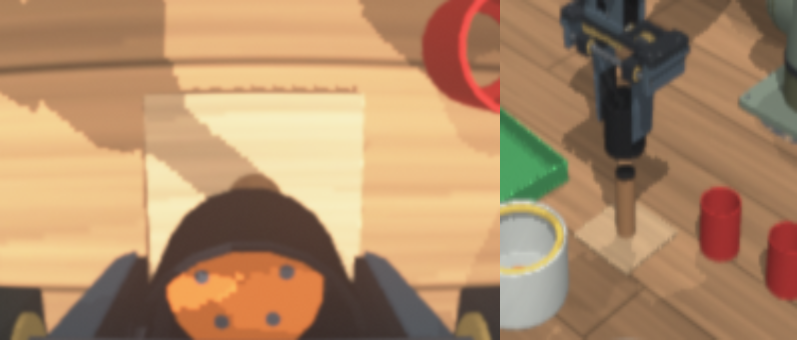

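Collar sits about 4 mm to the −y side (wrist crop: post 254, collar 246). I shift it back and lower.

Request:
arm_command --moves '[[[0,0,0,0,0.4,0,5.0],[0,0,0,0,0,1.5,5.0],[0,0,0,0,0,1.5,5.0],[0,0,0,0,0,1.0,5.0],[0,0,0,0,0,1.0,5.0],[0,0,0,0,0,0,5.0]]]'

```text
clock: 17.77
ee_pos: [0.4499, -0.0242, 0.0894]
orientation: [3.141, -0.004, -3.139]
wrist_force: [-0.1, 0.8, -0.5]
opening: 0.0599
grasp_force: 20.0
```

Request:
arm_command --moves '[[[0,0,0,0,0,1.0,5.0],[0,0,0,0,0,1.0,5.0],[0,0,0,0,0,1.0,5.0],[0,0,0,0,0,1.0,5.0],[0,0,0,0,0,1.0,5.0],[0,0,0,0,0,0.5,5.0],[0,0,0,0,0,0,5.0],[0,0,0,0,0,0,5.0]]]'

```text
clock: 18.43
ee_pos: [0.4516, -0.0254, 0.0363]
orientation: [3.141, 0.0, -3.14]
wrist_force: [0.5, 0.2, 0.3]
opening: 0.0597
grasp_force: 20.0
```

```bash
python3 look.py c7.png
```

```text
18.4333 [ 0.45160599 -0.02544958  0.03628017] [ 3.14146262e+00  3.46331912e-04 -3.14045656e+00] 0.05968108912888616 19.999187774956226 [0.51595639 0.15846355 0.33278393]
post top px [321.5 299.6] orange (array([320.5, 300.4]), array([ 0.4517, -0.0279]), 2376)
```

The base is on the post again (wrist measurement within 1 mm), so I repeat the sequence.

Request:
arm_command --moves '[[[0,0,0,0,0,0,8.5],[0,0,0,0,0,0,8.5],[0,0,0,0,0,0,8.5],[0,0,0,0,-0.2,-1.9,8.5],[0,0,0,0,0,-1.9,8.5],[0,0,0,0,0,0,8.5],[0,0,0,0,0,0,4.0],[0,0,0,0,0,0,4.0],[0,0,0,0,0,0,4.0],[0,0,0,0,0,0,4.0]]]' --grip_force 15

```text
clock: 19.37
ee_pos: [0.4506, -0.028, 0.0731]
orientation: [3.141, -0.002, 3.142]
wrist_force: [0.3, 0.9, -0.2]
opening: 0.0608
grasp_force: 0.0
```

Request:
arm_command --moves '[[[0,0,0,0,0,0,4.0],[0,0,0,0,0,0,4.0],[0,0,0,0,0,0,4.0],[0,0,0,0,0,-3,4.0],[0,0,0,0,0,-3,4.0],[0,0,0,0,0,0,4.0]]]'

```text
clock: 19.87
ee_pos: [0.4548, -0.0284, 0.1384]
orientation: [-3.141, 0.01, -3.142]
wrist_force: [1.2, -0.8, -0.3]
opening: 0.0494
grasp_force: 15.0
```

Request:
arm_command --moves '[[[0,0,0,-3.58,-0.73,0,4.0],[0,0,0,-3.58,-0.73,0,4.0],[0,0,0,-3.58,-0.73,0,4.0],[0,0,0,-3.58,-0.73,0,4.0],[0,0,0,-3.58,-0.73,0,4.0],[0,0,0,0,0,0,4.0],[0,0,0,0,0,2.5,4.0],[0,0,0,0,0,2.5,4.0],[0,0,0,0,0,2.5,4.0],[0,0,0,0,0,2.0,4.0]]]'

```text
clock: 20.7
ee_pos: [0.6287, -0.0643, 0.0363]
orientation: [3.141, -0.003, 3.142]
wrist_force: [0.2, -0.0, -1.1]
opening: 0.0495
grasp_force: 15.0
```

Request:
arm_command --moves '[[[0,0,0,0,0,0,4.0],[0,0,0,0,0,0,4.0],[0,0,0,0,0,0,6.2],[0,0,0,0,0,0,6.2],[0,0,0,0,0,-3.3,6.2],[0,0,0,0,0,-3.3,6.2],[0,0,0,0,0,-3.3,6.2],[0,0,0,3.58,0.73,0,9.1],[0,0,0,3.58,0.73,0,9.1],[0,0,0,3.58,0.73,0,9.1]]]'

```text
clock: 21.53
ee_pos: [0.5228, -0.0426, 0.1402]
orientation: [-3.141, 0.005, 3.141]
wrist_force: [0.0, 0.4, -0.1]
opening: 0.0793
grasp_force: 0.0
```

Request:
arm_command --moves '[[[0,0,0,3.58,0.73,0,9.1],[0,0,0,3.58,0.73,0,9.1],[0,0,0,0,0,0,9.1],[0,0,0,0,0,0,9.1]]]'

```text
clock: 21.87
ee_pos: [0.4504, -0.0278, 0.1397]
orientation: [-3.141, 0.003, -3.141]
wrist_force: [1.1, 0.1, -0.3]
opening: 0.0908
grasp_force: 0.0
```

```bash
python3 look.py c8.png
python3 - <<'E'
from h import *
T=shot('top','t8.png');b=blob(T,'orange',(356,176),25);print(b[0],b[1].sum())
W=wshot();q=px(W,[.4513,-.0275,.066]);print(fitmask([W],'black',[(.03,.006),(.03,.066)],(.4513,-.0275),45))
cv2.imwrite('pics/c8.png',np.hstack([cv2.resize(T['color'][130:280,300:400],(400,600)),cv2.resize(W['color'][100:250,230:430],(400,300)).copy() if 0 else np.pad(cv2.resize(W['color'][100:250,230:430],(400,300)),((0,300),(0,0),(0,0)))]))
E
```

```text
21.8667 [ 0.45037393 -0.02781609  0.13966599] [-3.14134602  0.00332458 -3.14108719] 0.0907922401035489 0.0 [ 1.05344331  0.10212674 -0.34315318]
post top px [326.2 222.2] orange None
[345. 171. 362. 185.] 51
(array([ 0.4493, -0.0265]), np.float64(0.269))
```

View pics/c8.png

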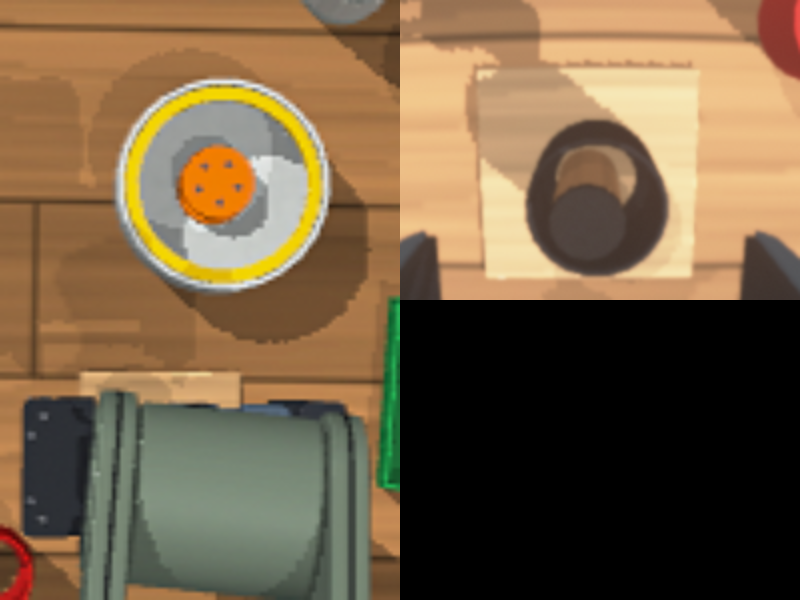

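The bases are stacked neatly in the tub at crop (217,183), and the second emptied collar is round the post. Take it to the tray's middle, then fly to the third.

Request:
arm_command --moves '[[[0,0,0,0,0,3.6,9.1],[0,0,0,0,0,3.5,9.1],[0,0,0,0,0,3.5,9.1],[0,0,0,0,0,0,5],[0,0,0,0,0,0,5],[0,0,0,0,0,0,5],[0,0,0,0,0,0,5],[0,0,0,0,0,0,5],[0,0,0,0,0,-3.7,5],[0,0,0,0,0,-3.7,5]]]' --grip_force 20

```text
clock: 22.9
ee_pos: [0.4502, -0.028, 0.1067]
orientation: [3.141, -0.003, -3.142]
wrist_force: [1.2, -0.4, 0.9]
opening: 0.0598
grasp_force: 20.0
```

Request:
arm_command --moves '[[[0,0,0,0,0,-3.6,5],[0,0,0,0,0,0,5],[0,0,0,-0.44,-3.76,0,5],[0,0,0,-0.44,-3.76,0,5],[0,0,0,-0.44,-3.76,0,5],[0,0,0,-0.44,-3.76,0,5],[0,0,0,-0.44,-3.76,0,5],[0,0,0,-0.44,-3.76,0,5],[0,0,0,-0.44,-3.76,0,5],[0,0,0,-0.44,-3.76,0,5]]]'

```text
clock: 23.73
ee_pos: [0.4865, -0.3309, 0.143]
orientation: [-3.141, 0.002, 3.141]
wrist_force: [0.4, 0.2, -0.7]
opening: 0.0598
grasp_force: 20.0
```

Request:
arm_command --moves '[[[0,0,0,0,0,0,5],[0,0,0,0,0,3.5,5],[0,0,0,0,0,3.5,5],[0,0,0,0,0,3.1,5],[0,0,0,0,0,1.0,5],[0,0,0,0,0,0,5],[0,0,0,0,0,0,7],[0,0,0,0,0,0,7],[0,0,0,0,0,-3.5,7],[0,0,0,0,0,-3.5,7]]]'

```text
clock: 24.57
ee_pos: [0.4855, -0.3279, 0.101]
orientation: [3.139, -0.003, -3.141]
wrist_force: [-0.1, -0.2, 1.5]
opening: 0.07
grasp_force: 0.0
```

Request:
arm_command --moves '[[[0,0,0,0,0,-3.8,7],[0,0,0,-0.44,3.78,0,9.1],[0,0,0,-0.44,3.78,0,9.1],[0,0,0,-0.44,3.78,0,9.1],[0,0,0,-0.44,3.78,0,9.1],[0,0,0,-0.44,3.78,0,9.1],[0,0,0,-0.44,3.78,0,9.1],[0,0,0,-0.44,3.78,0,9.1],[0,0,0,-0.44,3.78,0,9.1],[0,0,0,-0.44,3.78,0,9.1]]]'

```text
clock: 25.4
ee_pos: [0.5264, 0.0133, 0.1404]
orientation: [3.141, 0.003, -3.142]
wrist_force: [1.2, 0.6, -0.6]
opening: 0.091
grasp_force: 0.0
```

Request:
arm_command --moves '[[[0,0,0,-0.44,3.78,0,9.1],[0,0,0,-0.44,3.78,0,9.1],[0,0,0,-0.44,3.78,0,9.1],[0,0,0,-0.44,3.78,0,9.1],[0,0,0,-0.44,3.78,0,9.1],[0,0,0,-0.44,3.78,-0.5,9.1],[0,0,0,-0.44,3.78,-0.5,9.1],[0,0,0,-0.44,3.78,-0.5,9.1],[0,0,0,0,0,0,9.1],[0,0,0,0,0,0,9.1]]]'

```text
clock: 26.23
ee_pos: [0.5613, 0.3159, 0.155]
orientation: [3.141, 0.002, -3.138]
wrist_force: [0.6, 0.4, -0.4]
opening: 0.0914
grasp_force: 0.0
```

Run:
```python
from h import *
s=ctrl.sense();print(s['clock'],s['ee_pos'],s['orientation'],s['opening'],s['wrist_force'])
W=wshot();T=shot('top','t9.png');S=shot('scene')
x=(.566,.351);q=px(W,[*x,.06]);print(q.round(0))
print('W',fitmask([W],'black',PROF['collar1'],x,48),orange(W,q,.016,45))
print('T',fitmask([T],'black',PROF['collar1'],x),'S',fitmask([S],'black',PROF['collar1'],x))
cv2.imwrite('pics/c9.png',np.vstack([cv2.resize(T['color'][100:300,120:520],(800,400)),np.pad(cv2.resize(W['color'][100:250,120:520],(533,200)),((0,0),(0,267),(0,0)))]))
```

```text
26.2333 [0.56132173 0.31587357 0.15504112] [ 3.14061892e+00  2.08170264e-03 -3.13822847e+00] 0.09136191359036844 [ 0.59517009  0.42058659 -0.41379428]
[364. 207.]
W (array([0.569 , 0.3517]), np.float64(0.115)) (array([361. , 200.4]), array([0.5719, 0.3531]), 1294)
T (array([0.57 , 0.331]), np.float64(0.524)) S (array([0.5657, 0.3487]), np.float64(0.156))
```

View pics/c9.png

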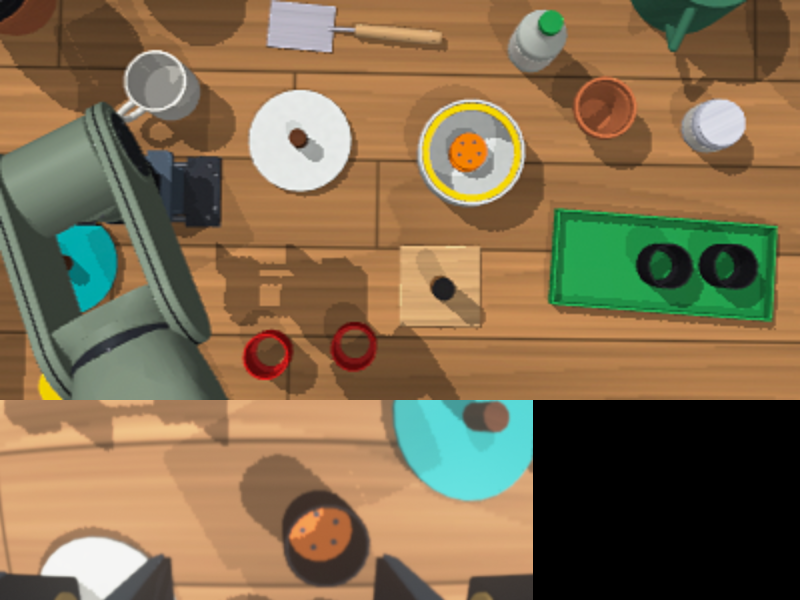

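Two collars stand in the tray at crop (663,265) and (728,266). The third is at about (0.568, 0.351). Grip and carry it.

Request:
arm_command --moves '[[[0,0,0,-0.67,3.53,0,9.1],[0,0,0,0,0,3.2,9.1],[0,0,0,0,0,3.2,9.1],[0,0,0,0,0,3.2,9.1],[0,0,0,0,0,3.2,9.1],[0,0,0,0,0,0,9.1],[0,0,0,0,0,0,5.0],[0,0,0,0,0,0,5.0],[0,0,0,0,0,0,5.0],[0,0,0,0,0,0,5.0]]]'

```text
clock: 27.22
ee_pos: [0.5694, 0.3496, 0.0286]
orientation: [3.139, 0.004, 3.141]
wrist_force: [-0.1, -0.5, 0.1]
opening: 0.0673
grasp_force: 0.0
```

Request:
arm_command --moves '[[[0,0,0,0,0,0,5.0],[0,0,0,0,0,0,5.0],[0,0,0,0,0,0,5.0]]]'

```text
clock: 27.47
ee_pos: [0.569, 0.3497, 0.028]
orientation: [3.14, 0.003, 3.141]
wrist_force: [0.8, -0.5, 7.4]
opening: 0.0597
grasp_force: 20.0
```

Request:
arm_command --moves '[[[0,0,0,0,0,-3.8,5],[0,0,0,0,0,-3.9,5],[0,0,0,0,0,-3.9,5],[0,0,0,1.06,-3.43,0,5],[0,0,0,1.06,-3.43,0,5],[0,0,0,1.06,-3.43,0,5],[0,0,0,1.06,-3.43,0,5],[0,0,0,1.06,-3.43,0,5],[0,0,0,1.06,-3.43,0,5],[0,0,0,1.06,-3.43,0,5]]]'

```text
clock: 28.3
ee_pos: [0.4927, 0.1074, 0.1421]
orientation: [-3.141, 0.0, -3.141]
wrist_force: [0.6, -0.9, -0.9]
opening: 0.0596
grasp_force: 20.0
```

Request:
arm_command --moves '[[[0,0,0,1.06,-3.43,0,5],[0,0,0,1.06,-3.43,0,5],[0,0,0,1.06,-3.43,0,5],[0,0,0,1.06,-3.43,0,5],[0,0,0,0,0,0,5],[0,0,0,0,0,0,5]]]'

```text
clock: 28.8
ee_pos: [0.4508, -0.0295, 0.1422]
orientation: [3.141, 0.0, 3.138]
wrist_force: [0.4, 1.3, 0.4]
opening: 0.0598
grasp_force: 20.0
```

```bash
python3 look.py c10.png
```

```text
28.8 [ 0.45080449 -0.02946433  0.14218721] [3.14128963e+00 2.99289601e-04 3.13796026e+00] 0.05976056245424037 19.998402600176632 [0.3734569  1.26797585 0.35036112]
post top px [328.4 220.6] orange (array([323.6, 239.4]), array([ 0.4662, -0.0311]), 2521)
```

View pics/c10.png

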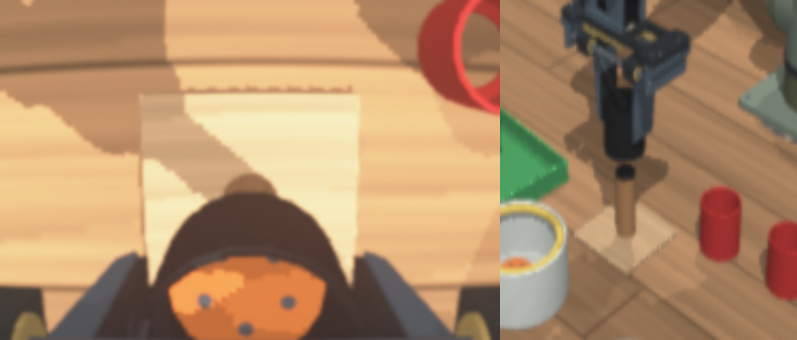

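Nearly aligned (post crop 249, collar 246). I nudge +2 mm in y, lower, and check before releasing.

Request:
arm_command --moves '[[[0,0,0,0,0.2,0,5.0],[0,0,0,0,0,1.5,5.0],[0,0,0,0,0,1.5,5.0],[0,0,0,0,0,1.0,5.0],[0,0,0,0,0,1.0,5.0],[0,0,0,0,0,0,5.0]]]'

```text
clock: 29.4
ee_pos: [0.4505, -0.0247, 0.0903]
orientation: [3.141, -0.004, -3.139]
wrist_force: [0.5, 0.7, 0.5]
opening: 0.0595
grasp_force: 20.0
```

Request:
arm_command --moves '[[[0,0,0,0,0,1.0,5.0],[0,0,0,0,0,1.0,5.0],[0,0,0,0,0,1.0,5.0],[0,0,0,0,0,1.0,5.0],[0,0,0,0,0,1.0,5.0],[0,0,0,0,0,0.5,5.0],[0,0,0,0,0,0,5.0],[0,0,0,0,0,0,5.0]]]'

```text
clock: 30.07
ee_pos: [0.4518, -0.0258, 0.0372]
orientation: [3.141, 0.0, -3.141]
wrist_force: [0.4, -0.2, -0.0]
opening: 0.0597
grasp_force: 20.0
```

```bash
python3 look.py c11.png
```

```text
30.0667 [ 0.451827   -0.02575739  0.03722519] [ 3.14148882e+00  3.04070737e-04 -3.14059444e+00] 0.05969657286138718 19.99894625041634 [ 0.42365661 -0.2020624  -0.01205722]
post top px [322.3 298. ] orange (array([320.2, 299.3]), array([ 0.452 , -0.0283]), 2228)
```

Request:
arm_command --moves '[[[0,0,0,0,0,0,8.5],[0,0,0,0,0,0,8.5],[0,0,0,0,0,0,8.5],[0,0,0,0,-0.2,-1.9,8.5],[0,0,0,0,0,-1.8,8.5],[0,0,0,0,0,0,8.5],[0,0,0,0,0,0,4.0],[0,0,0,0,0,0,4.0],[0,0,0,0,0,0,4.0],[0,0,0,0,0,0,4.0]]]' --grip_force 15

```text
clock: 31.0
ee_pos: [0.4507, -0.0282, 0.0731]
orientation: [3.141, -0.002, -3.142]
wrist_force: [0.3, -0.3, 0.3]
opening: 0.0613
grasp_force: 0.0
```

Request:
arm_command --moves '[[[0,0,0,0,0,0,4.0],[0,0,0,0,0,0,4.0],[0,0,0,0,0,0,4.0],[0,0,0,0,0,-3,4.0],[0,0,0,0,0,-3,4.0],[0,0,0,0,0,0,4.0]]]'

```text
clock: 31.5
ee_pos: [0.4549, -0.0286, 0.1385]
orientation: [-3.141, 0.01, -3.142]
wrist_force: [1.3, -1.3, -0.0]
opening: 0.0496
grasp_force: 15.0
```

Request:
arm_command --moves '[[[0,0,0,-3.58,-0.73,0,4.0],[0,0,0,-3.58,-0.73,0,4.0],[0,0,0,-3.58,-0.73,0,4.0],[0,0,0,-3.58,-0.73,0,4.0],[0,0,0,-3.58,-0.73,0,4.0],[0,0,0,0,0,0,4.0],[0,0,0,0,0,2.5,4.0],[0,0,0,0,0,2.5,4.0],[0,0,0,0,0,2.5,4.0],[0,0,0,0,0,2.0,4.0]]]'

```text
clock: 32.33
ee_pos: [0.6288, -0.0645, 0.0363]
orientation: [3.141, -0.003, 3.142]
wrist_force: [0.1, 0.4, -0.9]
opening: 0.0495
grasp_force: 15.0
```

Request:
arm_command --moves '[[[0,0,0,0,0,0,4.0],[0,0,0,0,0,0,4.0],[0,0,0,0,0,0,6.2],[0,0,0,0,0,0,6.2],[0,0,0,0,0,-3.3,6.2],[0,0,0,0,0,-3.3,6.2],[0,0,0,0,0,-3.3,6.2],[0,0,0,3.58,0.73,0,9.1],[0,0,0,3.58,0.73,0,9.1],[0,0,0,3.58,0.73,0,9.1]]]'

```text
clock: 33.17
ee_pos: [0.5229, -0.0428, 0.1402]
orientation: [-3.141, 0.005, 3.141]
wrist_force: [0.1, -0.3, -0.2]
opening: 0.079
grasp_force: 0.0
```

Request:
arm_command --moves '[[[0,0,0,3.58,0.73,0,9.1],[0,0,0,3.58,0.73,0,9.1],[0,0,0,0,0,0,9.1],[0,0,0,0,0,0,9.1]]]'

```text
clock: 33.5
ee_pos: [0.4505, -0.028, 0.1396]
orientation: [-3.141, 0.003, -3.141]
wrist_force: [1.0, -0.1, -0.1]
opening: 0.0912
grasp_force: 0.0
```

```bash
python3 look.py c12.png
python3 - <<'E'
from h import *
T=shot('top','t12.png');b=blob(T,'orange',(356,176),25);print(b[0],b[1].sum())
W=wshot();print(fitmask([W],'black',[(.03,.006),(.03,.066)],(.4513,-.0275),45))
cv2.imwrite('pics/c12.png',np.hstack([cv2.resize(T['color'][130:280,300:400],(400,600)),np.pad(cv2.resize(W['color'][100:250,230:430],(400,300)),((0,300),(0,0),(0,0)))]))
E
```

```text
33.5 [ 0.45047719 -0.0280328   0.1396476 ] [-3.14135313  0.00330873 -3.14111567] 0.09124614076632231 0.0 [ 1.03145996 -0.11579677 -0.07980755]
post top px [326.5 222.1] orange None
[345. 173. 361. 185.] 45
(array([ 0.4526, -0.0275]), np.float64(0.245))
```

View pics/c12.png

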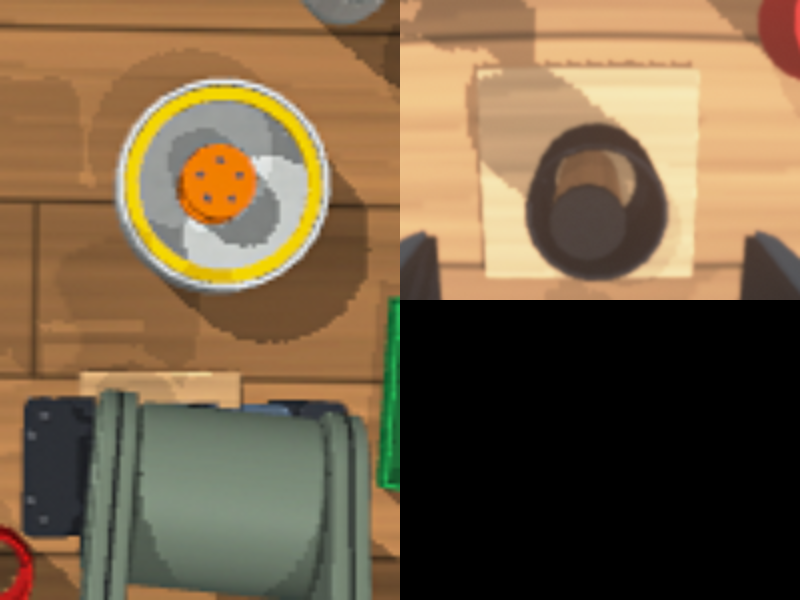

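All three bases are stacked in the tub at crop (218,183). Last collar goes to the near end of the tray, then I fly to the lid.

Request:
arm_command --moves '[[[0,0,0,0,0,3.6,9.1],[0,0,0,0,0,3.5,9.1],[0,0,0,0,0,3.5,9.1],[0,0,0,0,0,0,5],[0,0,0,0,0,0,5],[0,0,0,0,0,0,5],[0,0,0,0,0,0,5],[0,0,0,0,0,0,5],[0,0,0,0,0,-3.7,5],[0,0,0,0,0,-3.7,5]]]' --grip_force 20

```text
clock: 34.53
ee_pos: [0.4502, -0.0282, 0.1067]
orientation: [3.141, -0.003, -3.142]
wrist_force: [2.2, -0.0, -0.9]
opening: 0.0597
grasp_force: 20.0
```

Request:
arm_command --moves '[[[0,0,0,0,0,-3.6,5],[0,0,0,0,0,0,5],[0,0,0,-0.67,-3.55,0,5],[0,0,0,-0.67,-3.55,0,5],[0,0,0,-0.67,-3.55,0,5],[0,0,0,-0.67,-3.55,0,5],[0,0,0,-0.67,-3.55,0,5],[0,0,0,-0.67,-3.55,0,5],[0,0,0,0,0,0,5]]]'

```text
clock: 35.28
ee_pos: [0.4935, -0.2474, 0.1429]
orientation: [-3.137, 0.005, 3.138]
wrist_force: [0.5, -0.2, 0.5]
opening: 0.0599
grasp_force: 20.0
```

Request:
arm_command --moves '[[[0,0,0,0,0,3.5,5],[0,0,0,0,0,3.5,5],[0,0,0,0,0,3.1,5],[0,0,0,0,0,1.0,5],[0,0,0,0,0,0,5],[0,0,0,0,0,0,7],[0,0,0,0,0,0,7],[0,0,0,0,0,0,7],[0,0,0,0,0,-3.5,7],[0,0,0,0,0,-3.5,7]]]'

```text
clock: 36.12
ee_pos: [0.4904, -0.2405, 0.1008]
orientation: [3.14, -0.004, -3.141]
wrist_force: [2.0, 0.0, -0.2]
opening: 0.0701
grasp_force: 0.0
```

Request:
arm_command --moves '[[[0,0,0,0,0,-3.9,7],[0,0,0,0,0,-2,7],[0,0,0,-1.2,3.72,0,6],[0,0,0,-1.2,3.72,0,6],[0,0,0,-1.2,3.72,0,6],[0,0,0,-1.2,3.72,0,6],[0,0,0,-1.2,3.72,0,6],[0,0,0,-1.2,3.72,0,6],[0,0,0,-1.2,3.72,0,6],[0,0,0,-1.2,3.72,0,6]]]'

```text
clock: 36.95
ee_pos: [0.588, 0.0584, 0.1611]
orientation: [3.141, 0.002, -3.141]
wrist_force: [0.2, -0.7, -0.1]
opening: 0.0598
grasp_force: 0.0
```

Request:
arm_command --moves '[[[0,0,0,-1.2,3.72,0,6],[0,0,0,-1.2,3.72,0,6],[0,0,0,-1.2,3.72,0,6],[0,0,0,0,0,0,6],[0,0,0,0,0,0,6]]]'

```text
clock: 37.37
ee_pos: [0.6238, 0.1699, 0.1602]
orientation: [3.142, 0.001, -3.138]
wrist_force: [0.4, -0.6, -0.4]
opening: 0.0599
grasp_force: 0.0
```

Run:
```python
from h import *
s=ctrl.sense();print(s['clock'],s['ee_pos'],s['orientation'],s['opening'],s['wrist_force'])
W=wshot('w13.png');T=shot('top','t13.png')
print('lid predicted knob px',px(W,[.648,.168,.052]),px(W,[.648,.168,.014]))
for r in ctrl.masks_of(W,'lid'): print(r['conf'],r['box'])
cv2.imwrite('pics/c13.png',np.vstack([cv2.resize(T['color'][100:280,240:520],(560,360)),np.pad(cv2.resize(W['color'][100:330,120:520],(417,240)),((0,0),(0,143),(0,0)))]))
```

```text
37.3667 [0.62375512 0.16994924 0.16023866] [ 3.14159008e+00  7.90800584e-04 -3.13803332e+00] 0.059865505810058665 [ 0.35788097 -0.55951523 -0.36967094]
lid predicted knob px [323.4366742  222.64173274] [323.59486786 211.05772675]
0.97 [528.0, 24.2, 596.8, 130.9]
0.78 [256.2, 145.6, 384.0, 260.8]
0.46 [104.1, 180.0, 144.4, 224.7]
0.39 [125.7, 177.3, 145.5, 224.1]
```

View pics/c13.png

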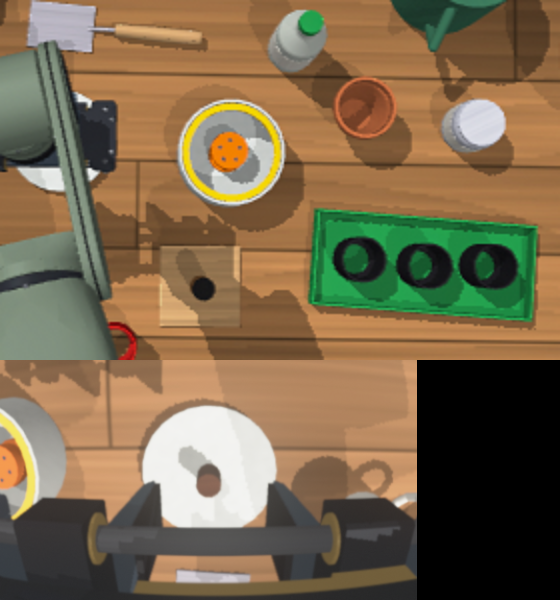

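Three collars are upright in the tray. The wrist view shows the white lid under the hand with its knob at about (320,217). Measure the knob precisely.

Run:
```python
from h import *
W=wshot()
hsv=cv2.cvtColor(W['color'],cv2.COLOR_BGR2HSV).astype(int)
print(hsv[217,300:345:4].tolist(), hsv[200:236:4,320].tolist())
m=((hsv[...,2]<140)&(hsv[...,1]>70));m2=np.zeros_like(m);m2[190:240,295:350]=m[190:240,295:350]
p=np.argwhere(m2)[:,::-1];print('knob blob',p.min(0),p.max(0),p.mean(0),len(p))
def cost(x):
    h=cv2.convexHull(np.array([px(W,P) for P in cyl(x,[(.012,.03),(.012,.052)])],np.float32));return h
h=cost((.648,.168)).reshape(-1,2);print(h.min(0),h.max(0))
m=((hsv[...,1]<45)&(hsv[...,2]>170)).astype(np.uint8);m[:120]=0;m[250:]=0;m[:,:240]=0;m[:,400:]=0
p=np.argwhere(m)[:,::-1];print('lid white',p.min(0),p.max(0))
h=np.array([px(W,P) for P in cyl((.648,.168),[(.07,.008),(.07,.014)])]);print(h.min(0),h.max(0))
```

```text
[[20, 3, 242], [30, 3, 242], [30, 3, 242], [12, 48, 148], [10, 91, 135], [10, 94, 136], [10, 91, 137], [9, 94, 138], [9, 94, 139], [21, 8, 220], [30, 3, 239], [30, 3, 242]] [[16, 18, 156], [11, 56, 100], [11, 56, 100], [10, 91, 137], [9, 92, 136], [10, 94, 138], [9, 93, 135], [10, 88, 128], [20, 10, 220]]
knob blob [313 210] [333 230] [322.58166189 219.72492837] 349
[314.30002 204.94951] [339.39615 234.95074]
lid white [259 144] [387 249]
[262.21934847 145.78605992] [390.95611117 269.7082488 ]
```

Request:
arm_command --moves '[[[0,0,0,-2.32,-0.44,0,6],[0,0,0,0,0,3.5,6],[0,0,0,0,0,3.5,6],[0,0,0,0,0,3.5,6],[0,0,0,0,0,3.2,6],[0,0,0,0,0,0,6],[0,0,0,0,0,0,1.5],[0,0,0,0,0,0,1.5],[0,0,0,0,0,0,1.5],[0,0,0,0,0,0,1.5]]]' --grip_force 40

```text
clock: 38.4
ee_pos: [0.6484, 0.1637, 0.0257]
orientation: [3.14, 0.005, 3.141]
wrist_force: [-0.1, 0.6, 0.2]
opening: 0.0365
grasp_force: 0.0
```

Request:
arm_command --moves '[[[0,0,0,0,0,0,1.5],[0,0,0,0,0,0,1.5],[0,0,0,0,0,0,1.5],[0,0,0,0,0,0,1.5]]]'

```text
clock: 38.73
ee_pos: [0.6475, 0.1638, 0.0244]
orientation: [3.141, 0.002, -3.141]
wrist_force: [-0.4, -0.1, 6.3]
opening: 0.0231
grasp_force: 40.0
```

Request:
arm_command --moves '[[[0,0,0,0,0,-3.5,1.5],[0,0,0,0,0,-3.5,1.5],[0,0,0,0,0,-3.5,1.5],[0,0,0,0,0,-2.0,1.5],[0,0,0,0,0,0,1.5],[0,0,0,0,0,0,1.5],[0,0,0,0,0,0,1.5]]]'

```text
clock: 39.32
ee_pos: [0.6455, 0.1633, 0.1461]
orientation: [-3.141, -0.003, -3.141]
wrist_force: [-0.2, -0.1, -1.8]
opening: 0.0232
grasp_force: 40.0
```

Run:
```python
from h import *
s=ctrl.sense();print(s['clock'],s['ee_pos'],s['orientation'],s['opening'],s['grasp_force'],s['wrist_force'])
W=wshot('w14.png');S=shot('scene')
hsv=cv2.cvtColor(W['color'],cv2.COLOR_BGR2HSV).astype(int)
m=((hsv[...,1]<45)&(hsv[...,2]>150)).astype(np.uint8);m[:,:230]=0;m[:,420:]=0;m[280:]=0
p=np.argwhere(m)[:,::-1];print('lid white',p.min(0),p.max(0))
z=s['ee_pos'][2]-.0225
h=np.array([px(W,P) for P in cyl(s['ee_pos'][:2],[(.07,z+.008),(.07,z+.014)])]);print(h.min(0),h.max(0))
cv2.imwrite('pics/c14.png',np.vstack([cv2.resize(S['color'][150:290,230:430],(560,392)),np.pad(cv2.resize(W['color'][130:330,180:480],(300,200)),((0,0),(0,260),(0,0)))]))
```

```text
39.3167 [0.64551996 0.16329821 0.14605534] [-3.14084167 -0.00341109 -3.14145106] 0.023175010943744023 39.99963998794556 [-0.16786302 -0.09445003 -1.76799254]
lid white [230 122] [419 237]
[217.71550215 123.93783129] [433.96372406 327.20770173]
```

View pics/c14.png

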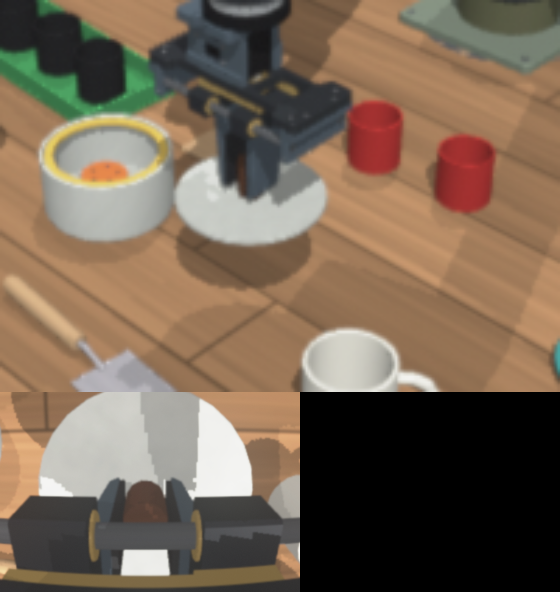

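The lid is held level and central in the jaws. Now refine the tub centre from both fixed cameras.

Run:
```python
from h import *
obs=[]
for n,c in(('top',(356,176)),('scene',(267,203))):
    im=shot(n);hsv=cv2.cvtColor(im['color'],cv2.COLOR_BGR2HSV).astype(int)
    m=((hsv[...,0]>20)&(hsv[...,0]<36)&(hsv[...,1]>120)&(hsv[...,2]>100));k=np.zeros_like(m);k[c[1]-32:c[1]+32,c[0]-32:c[0]+32]=1;m&=k
    n_,l,st,_=cv2.connectedComponentsWithStats(m.astype(np.uint8));m=l==1+np.argmax(st[1:,4])
    p=np.argwhere(m)[:,::-1].astype(np.int32);h=cv2.convexHull(p);e=cv2.fitEllipse(h);obs.append((im,np.r_[p.min(0),p.max(0)].astype(float)));print(n,e,ray(im,*e[0],.068)[:2],obs[-1][1])
for o in (obs[:1],obs[1:],obs): print(fitbox(o,[(.066,.068)],(.63,-.064)))
```

```text
top ((355.32794189453125, 175.628662109375), (49.069129943847656, 49.287593841552734), 150.88455200195312) [ 0.62954311 -0.06350168] [331. 151. 380. 200.]
scene ((267.3479309082031, 203.59780883789062), (22.570030212402344, 43.383155822753906), 85.60464477539062) [ 0.62904683 -0.06438284] [246. 193. 289. 213.]
(array([ 0.6300961 , -0.06403585]), array([-0.6, -0.6,  0.7,  0.6]))
(array([ 0.62037091, -0.07356127]), array([-0.9, -3.8,  0.9,  1.1]))
(array([ 0.62955069, -0.06408463]), array([-0.6, -0.4,  0.7,  0.8, -1.4, -1.4,  0.8,  3.8]))
```

Request:
arm_command --moves '[[[0,0,0,0.22,-3.25,0,1.5],[0,0,0,0.22,-3.25,0,1.5],[0,0,0,0.22,-3.25,0,1.5],[0,0,0,0.22,-3.25,0,1.5],[0,0,0,0.22,-3.25,0,1.5],[0,0,0,0.22,-3.25,0,1.5],[0,0,0,0.22,-3.25,0,1.5],[0,0,0,0,0,1.5,1.5],[0,0,0,0,0,0,1.5],[0,0,0,0,0,0,1.5]]]'

```text
clock: 40.35
ee_pos: [0.6304, -0.0639, 0.1314]
orientation: [3.141, -0.004, 3.141]
wrist_force: [-0.3, -0.4, -0.6]
opening: 0.0229
grasp_force: 40.0
```

Run:
```python
from h import *
s=ctrl.sense();print(s['clock'],s['ee_pos'],s['orientation'],s['qpos'],s['opening'],s['grasp_force'],s['wrist_force'])
S=shot('scene');T=shot('top')
z=s['ee_pos'][2]-.0244
for im in(S,T):
    hsv=cv2.cvtColor(im['color'],cv2.COLOR_BGR2HSV).astype(int);m=(hsv[...,1]<45)&(hsv[...,2]>110)
    h=np.array([px(im,P) for P in cyl(s['ee_pos'][:2],[(.07,z+.008),(.07,z+.014)])]);a=h.min(0);b=h.max(0)
    print('pred',a.round(1),b.round(1),end=' ')
    y0,y1=int(a[1])-6,int(b[1])+7;x0,x1=int(a[0])-8,int(b[0])+9
    p=np.argwhere(m[y0:y1,x0:x1])[:,::-1]+[x0,y0];print('seen',p.min(0),p.max(0))
cv2.imwrite('pics/c15.png',np.hstack([cv2.resize(S['color'][140:260,220:340],(390,390),interpolation=cv2.INTER_CUBIC),cv2.resize(T['color'][130:230,300:400],(390,390),interpolation=cv2.INTER_CUBIC)]))
```

```text
40.35 [ 0.63035192 -0.06389818  0.13143978] [ 3.14060203 -0.00357263  3.14087934] [-1.19472650e-01  4.70541864e-01  1.54098804e+00  6.18503224e-04
  1.13372765e+00 -1.68981672e+00] 0.022946366405051558 39.99948978424072 [-0.29168216 -0.4354101  -0.6473234 ]
pred [241.3 176. ] [290.3 203.9] seen [242 177] [291 209]
pred [329.4 145.5] [385.3 201.3] seen [324 139] [393 207]
```

View pics/c15.png

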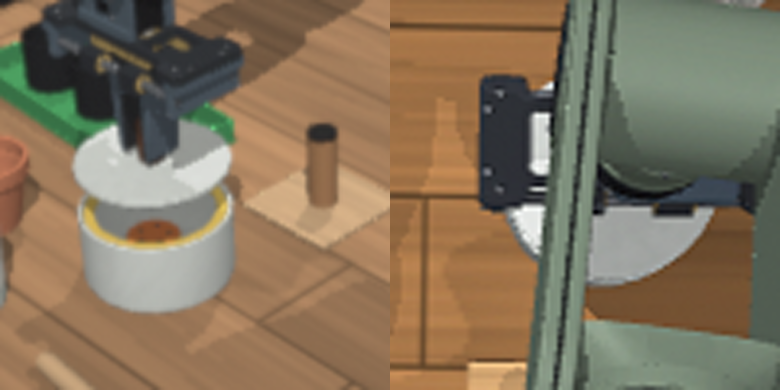

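The lid hangs centred over the tub (scene lid 266.5, ring 267.3). Lower onto the seal, then press stepwise.

Request:
arm_command --moves '[[[0,0,0,0,0,1.5,1.5],[0,0,0,0,0,1.2,1.5],[0,0,0,0,0,0.7,1.5],[0,0,0,0,0,0.3,1.5],[0,0,0,0,0,0,1.5],[0,0,0,0,0,0,1.5]]]'

```text
clock: 40.95
ee_pos: [0.6319, -0.0636, 0.0965]
orientation: [-3.142, 0.001, -3.141]
wrist_force: [0.5, 0.7, -0.7]
opening: 0.0231
grasp_force: 40.0
```

Request:
arm_command --moves '[[[0,0,0,0,0,0.2,1.5],[0,0,0,0,0,0.2,1.5],[0,0,0,0,0,0.2,1.5],[0,0,0,0,0,0,1.5],[0,0,0,0,0,0,1.5]]]'

```text
clock: 41.37
ee_pos: [0.6319, -0.064, 0.0908]
orientation: [3.142, 0.002, 3.141]
wrist_force: [-0.4, 0.6, 4.0]
opening: 0.0232
grasp_force: 40.0
```

Run:
```python
from h import *
s=ctrl.sense();print(s['clock'],s['ee_pos'],s['orientation'],s['opening'],s['grasp_force'],s['wrist_force'])
```

```text
41.3667 [ 0.63194303 -0.0640194   0.09083625] [3.14156524e+00 1.73609674e-03 3.14147581e+00] 0.023161744355575012 40.00090777873993 [-0.37560303  0.62195171  4.00388959]
```

Request:
arm_command --moves '[[[0,0,0,0,0,0.2,1.5],[0,0,0,0,0,0.2,1.5],[0,0,0,0,0,0.2,1.5],[0,0,0,0,0,0,1.5],[0,0,0,0,0,0,1.5]]]'

```text
clock: 41.78
ee_pos: [0.632, -0.064, 0.0864]
orientation: [-3.142, 0.002, 3.141]
wrist_force: [-2.8, 0.4, 11.5]
opening: 0.0233
grasp_force: 40.0
```

Request:
arm_command --moves '[[[0,0,0,0,0,0.1,1.5],[0,0,0,0,0,0.1,1.5],[0,0,0,0,0,0,1.5],[0,0,0,0,0,0,1.5]]]'

```text
clock: 42.12
ee_pos: [0.632, -0.064, 0.0864]
orientation: [-3.141, 0.004, 3.141]
wrist_force: [-6.1, 1.9, 21.5]
opening: 0.023
grasp_force: 40.0
```

The TCP stopped at 0.0864 m, the home height, while the force rose to 21 N, so the lid is home. Release, rise and verify.

Request:
arm_command --moves '[[[0,0,0,0,0,0.1,1.5],[0,0,0,0,0,0,1.5],[0,0,0,0,0,-0.3,1.5],[0,0,0,0,0,0,6],[0,0,0,0,0,0,6],[0,0,0,0,0,0,6],[0,0,0,0,0,-3.5,6],[0,0,0,0,0,-3.5,6],[0,0,0,0,0,-3.5,6],[0,0,0,3.5,0,0,6]]]'

```text
clock: 42.95
ee_pos: [0.6062, -0.0648, 0.1961]
orientation: [-3.139, 0.021, -3.141]
wrist_force: [2.4, -0.8, 1.7]
opening: 0.06
grasp_force: 0.0
```

Request:
arm_command --moves '[[[0,0,0,3.5,3,0,6],[0,0,0,3.5,3,0,6],[0,0,0,3.5,3,0,6],[0,0,0,3.5,3,0,6],[0,0,0,2,3,0,6],[0,0,0,0,3,0,6],[0,0,0,0,0,0,6],[0,0,0,0,0,0,6]]]'

```text
clock: 43.62
ee_pos: [0.4496, 0.1054, 0.1886]
orientation: [-3.141, -0.0, -3.138]
wrist_force: [0.7, -0.8, -0.7]
opening: 0.0602
grasp_force: 0.0
```

Run:
```python
from h import *
s=ctrl.sense();print(s['clock'],s['ee_pos'],s['wrist_force'])
S=shot('scene');T=shot('top')
for n,im,c in(('S',S,(267,203)),('T',T,(356,176))):
    hsv=cv2.cvtColor(im['color'],cv2.COLOR_BGR2HSV).astype(int)
    k=slice(c[1]-45,c[1]+45),slice(c[0]-32,c[0]+32)
    print(n,'yellow px',((hsv[...,0]>20)&(hsv[...,0]<36)&(hsv[...,1]>120)&(hsv[...,2]>100))[k].sum())
    m=((hsv[...,1]<45)&(hsv[...,2]>150));kk=np.zeros_like(m);kk[k]=1;n_,l,st,_=cv2.connectedComponentsWithStats((m&kk).astype(np.uint8));print('white box',st[1+np.argmax(st[1:,4])])
    h=np.array([px(im,P) for P in cyl((.6296,-.064),[(.07,.0),(.07,.076)])]);print('pred',h.min(0),h.max(0)-h.min(0))
    m=(hsv[...,2]<110)&(hsv[...,0]<15);q=px(im,[.6296,-.064,.114]).round(1);print('knob top pred',q)
cv2.imwrite('pics/c16.png',np.hstack([cv2.resize(S['color'][140:260,200:340],(455,390),interpolation=cv2.INTER_CUBIC),cv2.resize(T['color'][130:270,300:420],(334,390),interpolation=cv2.INTER_CUBIC)]))
```

```text
43.6167 [0.44962923 0.10539766 0.18856907] [ 0.73501877 -0.78809964 -0.73424282]
S yellow px 0
white box [ 243  189   49   47 1685]
pred [243.00672675 188.65079151] [49.12709012 48.16642526]
knob top pred [266.2 190.5]
T yellow px 0
white box [ 329  149   53   54 2152]
pred [327.96088709 148.60669092] [54.6580049  54.67066611]
knob top pred [357.2 173.8]
```

View pics/c16.png

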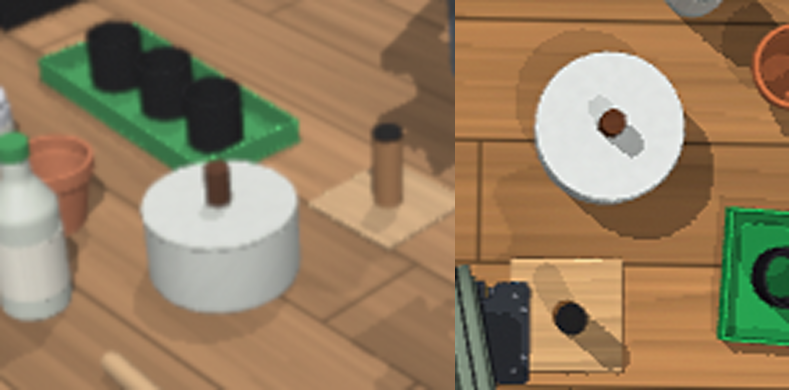

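The lid is flush and centred on the tub (scene crop (220,215)), with the silhouette matching the pressed-home prediction. All three collars stand in the tray at crop (113,55), (165,82) and (214,114).

```bash
python3 -c "
from plant import ctrl
print(ctrl.job_done())"
```

```text
the job is handed in; nothing more can be done
None
```

I handed the job in at about 44 s: all three bases are in the tub, the lid is pressed home, and the three emptied collars stand upright in the green tray; the hand-in call returned no verdict.

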